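# Weigh out cast soap bars on a lockable two-pan balance

### The job

Free the locked balance first: push its black knob in and turn it counter-clockwise past the safety stop as far as it goes, so that the pan with the brass weights sinks. Then lift soap bars out of the mould and lay them in the empty pan, on the pan floor and not on one another, one after another until the free beam stays level with your hand off it; spare bars stay in their mould cavities and the weights stay in their pan. Finally push the knob in again, turn it all the way back and let it spring up, so that the beam is locked, and leave the things standing around where they are.

Things in the scene. Friction and masses are not known exactly. Their poses are not given: they have to be found in the camera images.
- bal: white two-pan balance fixed on the counter; place and yaw vary. Origin: on the counter under the beam pivot. x points away from the knob (knob axis at x -150 mm, y 0); y runs along the beam: weights' pan centred at y +125 mm, empty loading pan at y -125 mm. Base 16 mm high; a thin indicator plate between the pans (x +30, 50 wide in y) rises to 131 mm. Pan rims 88 mm above the counter when level.
- beam (a joint): tilt of the beam, rad: 0 level, positive with the weights' pan down; end stops +-0.08 (pan 10 mm lower or higher). Pans stay horizontal; where a load lies in its pan does not matter. Locked, it stays within about 0.01. One bar too few or too many drives it to a stop; it settles in about 2 s.
- press (a joint): how far the lock knob is pushed in (straight down), m: 0 out, 0.009 fully in. A spring pushes it out with 7 N at the top and 11 N fully in. Only with at least 0.008 pushed in does it pass its safety stop.
- turn (a joint): angle of the lock knob, rad: 0 locked, growing counter-clockwise from above to 1.4 at the end stop (beam free). Unless pushed in, the safety stop blocks it at about 0.23 from the one side and 0.67 from the other. Turns lightly. Its steel T-arm lies under the beam when locked and swings towards the weights' pan. Freed: above 1.2 and let out; locked: below 0.15 and let out.
- knob_grip (a point): centre of the knob's black grip bar, on the knob axis, 66 mm above the counter when out. Grip bar 46 mm long along this point's x, 14 mm wide along y, 26 mm high (13 mm above and below this point), on a round black flange of 60 mm diameter on which fingertips can press. Turns with the knob; at turn 0 its x points along the balance's x.
- pan_l_floor (a point): centre of the floor of the empty loading pan, 80 mm above the counter when level. Steel pan, 150 mm along the balance's x, 120 mm along its y (inside 142 x 112 mm), rim 8 mm above the floor; axes as the balance's.
- pan_w_floor (a point): the same point of the other pan, in which the brass weights stand
- mould: aluminium mould block fixed to the counter, 130 mm along its x, 190 mm along its y, 16 mm high; origin at the centre of its underside; place and yaw vary. Six open cavities 44 x 30 mm (x, y), 12 mm deep with floor 4 mm above the counter, centred at x -29 or +29, y -60, 0 or +60 mm.
- bar1: cream soap bar (origin at its centre), a block 40 mm along its x, 26 mm along its y, 34 mm high, 30 g, all bars alike. Five or six bars are present, each in a cavity, standing 22 mm proud of the mould's top. Absent bars read None.
- bar2: cream soap bar (origin at its centre), a block 40 mm along its x, 26 mm along its y, 34 mm high, 30 g, all bars alike. Five or six bars are present, each in a cavity, standing 22 mm proud of the mould's top. Absent bars read None.
- bar3: cream soap bar (origin at its centre), a block 40 mm along its x, 26 mm along its y, 34 mm high, 30 g, all bars alike. Five or six bars are present, each in a cavity, standing 22 mm proud of the mould's top. Absent bars read None.
- bar4: cream soap bar (origin at its centre), a block 40 mm along its x, 26 mm along its y, 34 mm high, 30 g, all bars alike. Five or six bars are present, each in a cavity, standing 22 mm proud of the mould's top. Absent bars read None.
- bar5: cream soap bar (origin at its centre), a block 40 mm along its x, 26 mm along its y, 34 mm high, 30 g, all bars alike. Five or six bars are present, each in a cavity, standing 22 mm proud of the mould's top. Absent bars read None.
- bar6: cream soap bar (origin at its centre), a block 40 mm along its x, 26 mm along its y, 34 mm high, 30 g, all bars alike. Five or six bars are present, each in a cavity, standing 22 mm proud of the mould's top. Absent bars read None.
- weight_big: brass weight as heavy as two soap bars (60 g), 25 mm diameter, 24 mm high, always present; origin at its underside. Not to be moved.
- weight_small1: brass weight as heavy as one soap bar (30 g), 20 mm diameter, 19 mm high; origin at its underside. One to three of these are present. Not to be moved.
- weight_small2: brass weight as heavy as one soap bar (30 g), 20 mm diameter, 19 mm high; origin at its underside. One to three of these are present. Not to be moved.
- weight_small3: brass weight as heavy as one soap bar (30 g), 20 mm diameter, 19 mm high; origin at its underside. One to three of these are present. Not to be moved.
- spoon: steel spoon, 150 mm long, lying on the counter between mould and balance; a bystander, leave it alone.
- tumbler: lidded glass tumbler, 72 mm across, 117 mm high; a bystander, leave it alone.
- mug: white mug, 76 mm across, 85 mm high; a bystander, leave it alone.
- jar: amber glass jar, 64 mm across, 90 mm high; a bystander, leave it alone.
Things that resemble listed ones, but are neither listed nor needed, are in the scene too. Leave any turquoise look-alike of the bar2 alone.

How it is judged:
By the outcome, as a careful person would: the job done as asked, in the order asked, and still so for the second after the job is handed in, with the robot touching nothing.
Of bar1, bar2, bar3, bar4, bar5, bar6 only 5 to 6 are there at a start; the rules pass over those that are not, and their reading is None.
Of weight_small1, weight_small2, weight_small3 only 1 to 3 are there at a start; the rules pass over those that are not, and their reading is None.
At some moment in a run one of bar1, bar2, bar3, bar4, bar5, bar6 may be knocked a few centimetres aside while the robot is not near it.
Once in a run the grip may slacken for a moment while it holds something.
It also fails if it takes over 210 s, if anything falls off the work surface, if the arm or the gripper's body presses on something with over 40 N, if the wrist force passes 120 N, or if a joint passes its speed limit or range.

### The arm

A 7-joint arm with a two-finger parallel gripper is mounted at the origin on the work surface. World frame = base frame: x ahead of the robot, y to its left, z up, the work surface at z = 0. Lengths are in m, angles in rad, forces in N, time in s.
With the tool pointing down it reaches from about 0.375 to 0.925 m from the base axis. Payload 3.1 kg.
Tool frame: the origin (TCP) lies midway between the tips of the shut fingers; the grasp point (between the pads) lies 19 mm behind it; z points along the fingers, y is the line along which they close (so a half turn about z gives the same grasp; the last joint's range is limited). The gripper opens to 85 mm and grips with 20 to 120 N. Pads are 22 mm wide; open, the fingers measure 114 mm over their backs; the gripper's body (76 mm by 85 mm) begins 54 mm behind the grasp point. The pads swing forward as they close: fully open they stand 13 mm farther back than shut.
Start: joints at [-1.209, 0.383, 0.044, 1.598, -0.018, 1.161, -0.05], TCP at [0.288, 0.583, 0.231] pointing down, gripper open.
Joint ranges: [-2.61, 2.61], [-0.41, 2.15], [-1.48, 1.57], [0, 2.5], [-1.57, 4.71], [0.05, 1.97], [-2.85, 2.85]. Speed limits (rad/s): [2.79, 2.79, 3.14, 3.14, 3.14, 3.14, 3.14].

### API

Orientations are given as a unit quaternion [x, y, z, w].
In Python, from plant import * gives the robot as it stands.
- The arm moves only by the tool play_rows, never from a script. Its argument "rows" is a list that holds one entry, the list of rows, each a list of 7 numbers: the shift along the world's x, y, z as a fraction of full scale, then the turn, a rotation vector about the world's x, y, z as a fraction of full scale, then the opening, from 0 (shut) to 1 (fully open). In form: [[[dx, dy, dz, wx, wy, wz, gripper], ...]]. A call has 1 to 8 rows; each row is the pose to reach, as a shift and turn from the pose commanded when the call began; what a row does not reach only later rows make up. Full scale, the value 1, is 0.5 m for a shift and 90 degrees for a turn. A row lasts 1/10 s, in which the tool goes at most 50 mm and 8.59 degrees, less where a joint would pass 70% of its speed; a pose out of reach is approached as far as the arm can. A call with a number of a shift or a turn outside -1 to 1 is refused whole. A call with a gripper value outside its range is refused whole. The fingers move at their own pace and stop on an object; "grip_force" is the grip in N (left out, the last holds). Time passes only in rows, so rows that repeat a pose let the fingers close. It gives the time, the measured TCP pose, the force, the opening and the grip force at its end, in the units of the state.
- get_obs(): the state, without advancing time (a new reading comes with each control period).
- get_image(name): name is "scene" or "top"; returns the picture (420x560x3 uint8, red, green, blue); there is no depth.
- get_calibration(name): a dict with "fx", "fy", "cx", "cy" (pixels), "cam_to_world" (4x4, takes a point from camera to world coordinates). Camera axes: x right, y up, looking along -z (the intrinsics and any distortion apply to the point x, -y, -z); pixel columns grow to the right and rows downward; lengths in m; the calibration is good to about 2 mm. A picture is of the moment at which its call begins. get_calibration takes no time and is no camera call.
- finish_job(): hands the job in; it is judged then, once.
The state is a dict: "time_s": time; "joint_pos": joint angles; "joint_velocities": joint speeds; "joint_torque": joint torques, N m; "eef_pos": TCP position; "eef_rot": TCP orientation; "ft_force": force on the tool from outside, world axes, zero at the start; "torque": the same for the moment, N m; "width": finger opening in m; "gripper_force": force on a finger pad.
Only numpy, scipy, OpenCV 4.12 (cv2) and the standard library are available. Lean on these libraries where they do the work, as an engineer would, in place of code of your own. Each camera call takes 0.05 s, during which the arm holds its last target. There are 200 camera calls.

## Working session

There is one attempt and no reset: what is moved stays moved. The work goes in short steps, Python scripts to look and compute and a tool call to move; the robot and the scene stay as the last step left them, time stands still between calls to the robot, and variables do not carry over. Pictures are saved under pics/ and viewed, at most 14 in all, crops included, and the job is handed in when it is done.

Besides the shell and the picture viewer there is one more tool, called as name(argument=value, ...), one argument or row to a line, values as JSON. play_rows: Moves the arm, as the interface text tells. Its arguments: {"type":"object","properties":{"rows":{"type":"array"},"grip_force":{"type":"number"}},"required":["rows"]}

```bash
mkdir -p pics; ls
python3 - <<'E'
from plant import *
import cv2
for n in("scene","top"):
    im=get_image(n); cv2.imwrite(f"pics/{n}0.png",im[:,:,::-1])
    c=get_calibration(n); print({k:(v if k!="cam_to_world" else [[round(x,3) for x in r] for r in v]) for k,v in c.items()})
o=get_obs(); print(o)
E
```

```text
pics
{'fx': 382.18828544228325, 'fy': 382.18828544228325, 'cx': 269.65115422060956, 'cy': 205.92849852245632, 'cam_to_world': [[np.float64(0.538), np.float64(-0.559), np.float64(0.63), np.float64(1.174)], [np.float64(0.843), np.float64(0.358), np.float64(-0.402), np.float64(-0.358)], [np.float64(-0.001), np.float64(0.748), np.float64(0.664), np.float64(0.724)], [np.float64(0.0), np.float64(0.0), np.float64(0.0), np.float64(1.0)]]}
{'fx': 528.997847160736, 'fy': 528.997847160736, 'cx': 277.89460881605777, 'cy': 209.268934708783, 'cam_to_world': [[np.float64(-0.021), np.float64(0.981), np.float64(-0.195), np.float64(0.27)], [np.float64(-0.999), np.float64(-0.025), np.float64(-0.02), np.float64(0.007)], [np.float64(-0.025), np.float64(0.194), np.float64(0.981), np.float64(1.542)], [np.float64(0.0), np.float64(0.0), np.float64(0.0), np.float64(1.0)]]}
{'time_s': 0.1, 'joint_pos': array([-1.20881619,  0.38375176,  0.04382715,  1.59939298, -0.0178898 ,
        1.16118872, -0.04992573]), 'joint_velocities': array([ 3.36329090e-04, -8.97068395e-05, -1.89721918e-03, -4.11390148e-03,
       -1.48859967e-03,  1.95312533e-04, -2.65444855e-05]), 'joint_torque': array([ 2.77787993e-03, -4.34731650e+01,  1.02934085e+00, -2.50452501e+01,
        1.09187674e-02,  5.52452024e-03, -1.32963652e-05]), 'eef_pos': array([0.28806388, 0.58174838, 0.23002468]), 'eef_rot': array([ 2.27837516e-01,  9.73698458e-01, -1.15636206e-03, -2.04513586e-04]), 'ft_force': array([ 0.69315061, -0.87921951,  0.04835484]), 'torque': array([-0.01237651, -0.02442592,  0.01537343]), 'gripper_force': 0.0, 'width': 0.08529898615642037}
```

View pics/scene0.png

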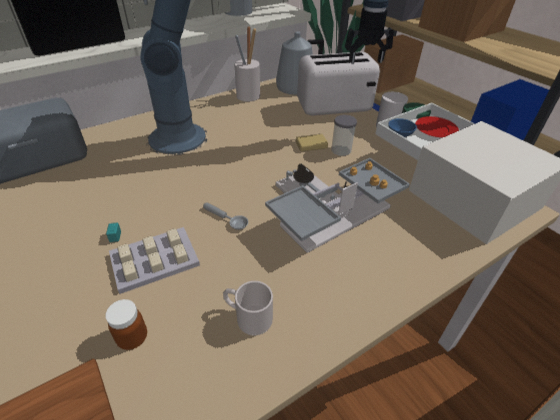

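View pics/top0.png

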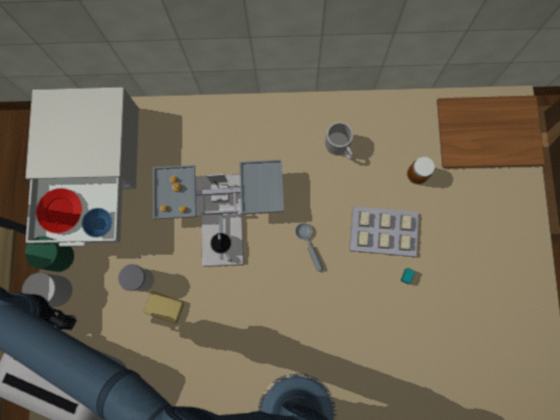

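The scene view shows the mould at about (153,260), the balance at (325,205) and the spoon at (228,217). In the top view, the six bars are at x 357–410, y 212–247, the knob at (221,243), the empty pan at (262,187), four brass weights in the left pan, and the turquoise decoy at (408,276).

```bash
cat > h.py <<'E'
from plant import *
import numpy as np, cv2
def ray(n,u,v):
    c=get_calibration(n);T=np.array(c["cam_to_world"])
    d=np.array([(u-c["cx"])/c["fx"],-(v-c["cy"])/c["fy"],-1.0])
    return T[:3,3],T[:3,:3]@d
def on(n,u,v,z):
    o,d=ray(n,u,v); return o+d*(z-o[2])/d[2]
def proj(n,p):
    c=get_calibration(n);T=np.array(c["cam_to_world"]);q=T[:3,:3].T@(np.array(p)-T[:3,3])
    return np.array([c["cx"]-c["fx"]*q[0]/q[2],c["cy"]+c["fy"]*q[1]/q[2]])
def snap(n,f=None):
    im=get_image(n)
    if f: cv2.imwrite("pics/"+f,im[:,:,::-1])
    return im
E
python3 - <<'E'
import cv2,numpy as np
im=cv2.imread("pics/top0.png")
a=cv2.resize(im[150:275,145:290],None,fx=4,fy=4,interpolation=cv2.INTER_CUBIC)
b=cv2.resize(im[200:290,340:425],None,fx=4,fy=4,interpolation=cv2.INTER_CUBIC)
cv2.imwrite("pics/balcrop.png",a)
cv2.imwrite("pics/mcrop.png",b)
hsv=cv2.cvtColor(im,cv2.COLOR_BGR2HSV)
for p in[(228,365),(236,363),(230,375),(190,262),(190,230),(205,360)]:print(p,im[p],hsv[p])
E
```

```text
(228, 365) [146 140 140] [120  10 146]
(236, 363) [139 164 169] [ 25  45 169]
(230, 375) [149 143 143] [120  10 149]
(190, 262) [122 119 111] [ 98  23 122]
(190, 230) [147 141 140] [116  12 147]
(205, 360) [108 135 149] [ 20  70 149]
```

View pics/balcrop.png

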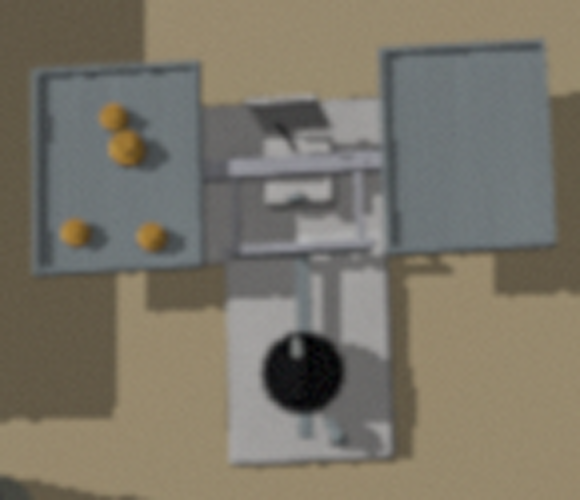

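View pics/mcrop.png

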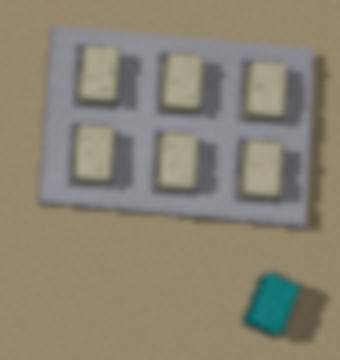

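Run:
```python
from h import *
def P(x,y,z,o=(145,150)): return on("top",x/4+o[0]-.375,y/4+o[1]-.375,z)[:2]
def q(c,z,o=(145,150)):
    w=np.array([P(x,y,z,o) for x,y in c]); print(w.round(4).tolist(),"c",w.mean(0).round(4),"sides",np.linalg.norm(w-np.roll(w,-1,0),axis=1).round(4),"ang",[round(float(np.degrees(np.arctan2(*(w[(i+1)%4]-w[i])[::-1]))),1) for i in range(4)])
    return w.mean(0)
a=q([(380,47),(545,40),(555,243),(386,252)],.088); b=q([(30,68),(200,62),(203,263),(35,273)],.088)
print(np.linalg.norm(a-b),"org",(a+b)/2,"yaw",np.degrees(np.arctan2(*(b-a)[::-1]))-90)
for z in(.053,.079): print("knob",P(303,372,z))
m=q([(52,27),(315,50),(308,225),(40,203)],.016,(340,200))
for x,y in[(100,74),(183,82),(267,89),(95,153),(178,161),(262,169)]: print("bar",P(x,y,.038,(340,200)).round(4))
for x,y in [(113,117),(126,148),(75,233),(151,237)]: print("w",P(x,y,.1).round(3))
# scene cross-check
k=P(303,372,.079)
for p in [(*a,.088),(*b,.088),(*k,.079),(*m,.016)]: print(proj("scene",p).round(1))
print("scene spoon/mug etc", [on("top",u,v,z)[:2].round(3) for u,v,z in[(305,231,0),(320,270,0),(339,133,.085),(423,167,.09),(134,272,.117),(408,274,.03)]])
im=snap("scene");cv2.imwrite("pics/sc2.png",cv2.resize(im[130:290,95:420,::-1],None,fx=2.4,fy=2.4,interpolation=cv2.INTER_CUBIC))
```

```text
[[0.7012, 0.144], [0.7031, 0.0259], [0.5553, 0.0221], [0.5519, 0.1407]] c [0.6279 0.0832] sides [0.1181 0.1479 0.1187 0.1494] ang [-89.1, -178.5, 91.7, 1.2]
[[0.6926, 0.3953], [0.6937, 0.273], [0.5473, 0.2695], [0.5431, 0.3879]] c [0.6192 0.3314] sides [0.1222 0.1464 0.1185 0.1497] ang [-89.5, -178.6, 92.0, 2.8]
0.24838804904430067 org [0.62353031 0.20730278] yaw 2.014194555054189
knob [0.47332572 0.20363059]
knob [0.46978167 0.20020569]
[[0.5762, -0.1806], [0.5542, -0.371], [0.4266, -0.3569], [0.4469, -0.1658]] c [ 0.501  -0.2686] sides [0.1917 0.1285 0.1922 0.1302] ang [-96.6, 173.7, 83.9, -6.5]
bar [ 0.5365 -0.2106]
bar [ 0.5291 -0.2697]
bar [ 0.5226 -0.3293]
bar [ 0.4793 -0.2041]
bar [ 0.4721 -0.2627]
bar [ 0.465  -0.3219]
w [0.652 0.332]
w [0.629 0.323]
w [0.569 0.357]
w [0.564 0.304]
[301.3 210.9]
[372.6 176.3]
[301.6 167.1]
[152.  255.6]
scene spoon/mug etc [array([ 0.509, -0.039]), array([ 0.394, -0.079]), array([ 0.779, -0.143]), array([ 0.67 , -0.375]), array([0.39 , 0.429]), array([ 0.374, -0.326])]
```

View pics/sc2.png

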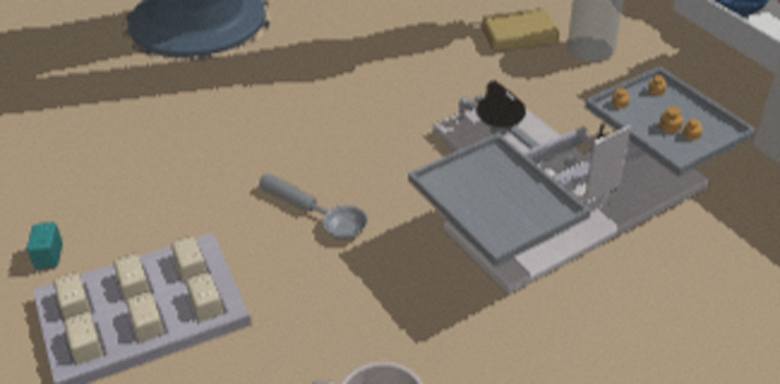

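The second scene crop agrees with the top-view measurements: pan centre projects to (301,211), knob to (302,167), mould to (152,256). Pan sides measure 118–122 × 147–149 mm and the mould 129 × 192 mm, all as given. Moving above the knob.

play_rows(
  rows=[
    [[0.37,-0.76,-0.06,0,0,-0.76,1],[0.37,-0.76,-0.06,0,0,-0.76,1],[0.37,-0.76,-0.06,0,0,-0.76,1],[0.37,-0.76,-0.06,0,0,-0.76,1],[0.37,-0.76,-0.06,0,0,-0.76,1],[0.37,-0.76,-0.06,0,0,-0.76,1],[0.37,-0.76,-0.06,0,0,-0.76,1],[0.37,-0.76,-0.06,0,0,-0.76,1]],
  ],
)

```text
time_s: 0.95
eef_pos: [0.4634, 0.2218, 0.2028]
eef_rot: [0.738, 0.675, 0.0, -0.0]
ft_force: [1.0, 0.3, -0.3]
width: 0.0853
gripper_force: 0.0
```

play_rows(
  rows=[
    [[0,0,0,0,0,-0.92,0.6],[0,0,0,0,0,-0.92,0.6],[0,0,0,0,0,-0.92,0.6],[0,0,0,0,0,-0.92,0.6],[0,0,0,0,0,-0.92,0.6],[0,0,0,0,0,-0.92,0.6],[0,0,0,0,0,-0.92,0.6],[0,0,0,0,0,-0.92,0.6]],
  ],
)

```text
time_s: 1.75
eef_pos: [0.4628, 0.2236, 0.2026]
eef_rot: [0.99, 0.14, -0.0, 0.0]
ft_force: [-0.4, 0.3, -0.9]
width: 0.0514
gripper_force: 0.0
```

play_rows(
  rows=[
    [[0,0,-0.1,0,0,-0.16,0.6],[0,0,-0.1,0,0,-0.16,0.6],[0,0,-0.1,0,0,-0.16,0.6],[0,0,-0.1,0,0,-0.16,0.6]],
  ],
)

```text
time_s: 2.15
eef_pos: [0.4635, 0.224, 0.1533]
eef_rot: [1.0, 0.019, 0.0, -0.0]
ft_force: [0.6, -0.0, 0.4]
width: 0.0511
gripper_force: 0.0
```

```bash
cat >> h.py <<'E'
def st():
    o=get_obs(); q=o["eef_rot"]; from scipy.spatial.transform import Rotation as R
    M=R.from_quat(q).as_matrix(); print("t",round(o["time_s"],2),"p",o["eef_pos"].round(4),"ytool",round(float(np.degrees(np.arctan2(M[1,1],M[0,1]))),2),"ztool",M[:,2].round(3),"w",round(o["width"],4),"F",o["ft_force"].round(1),"j",o["joint_pos"].round(2)); return o
E
python3 -c "
from h import *
st()"
```

```text
t 2.15 p [0.4635 0.224  0.1533] ytool -87.77 ztool [ 0.001  0.    -1.   ] w 0.0511 F [ 0.6 -0.   0.4] j [-1.01  0.24  0.54  2.01 -0.15  0.93 -1.92]
```

play_rows(
  rows=[
    [[0.02,-0.042,0,0,0,0,0.6],[0.02,-0.042,0,0,0,0,0.6],[0.02,-0.042,-0.1,0,0,0,0.6],[0.02,-0.042,-0.18,0,0,0,0.6],[0.02,-0.042,-0.18,0,0,0,0.6],[0.02,-0.042,-0.18,0,0,0,0.6]],
  ],
)

```text
time_s: 2.75
eef_pos: [0.4732, 0.2031, 0.0635]
eef_rot: [1.0, 0.019, -0.0, 0.0]
ft_force: [0.2, 0.6, 0.6]
width: 0.0513
gripper_force: 0.0
```

```bash
python3 -c "
from h import *
st()
im=snap('scene');a=im[110:250,250:410,::-1]
b=snap('top')[180:290,170:310,::-1]
a=cv2.resize(a,(400,350),interpolation=cv2.INTER_CUBIC);b=cv2.resize(b,(400,350),interpolation=cv2.INTER_CUBIC)
cv2.imwrite('pics/k1.png',np.hstack([a,b]))"
```

```text
t 2.75 p [0.4732 0.2031 0.0635] ytool -87.86 ztool [-0. -0. -1.] w 0.0513 F [0.2 0.6 0.6] j [-0.92  0.39  0.5   2.06 -0.27  0.75 -1.78]
```

View pics/k1.png

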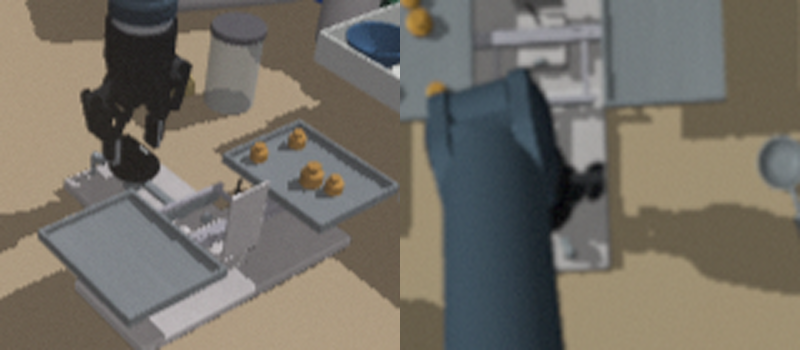

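The fingers straddle the knob's grip bar (left half, about (130,155)); closing gently.

play_rows(
  rows=[
    [[0,0,0,0,0,0,0.3],[0,0,0,0,0,0,0],[0,0,0,0,0,0,0],[0,0,0,0,0,0,0],[0,0,0,0,0,0,0]],
  ],
  grip_force=30,
)

```text
time_s: 3.35
eef_pos: [0.4743, 0.2058, 0.0643]
eef_rot: [1.0, 0.019, 0.002, -0.002]
ft_force: [0.8, 5.0, 2.8]
width: 0.0131
gripper_force: 32.9
```

play_rows(
  rows=[
    [[0,0,-0.008,0,0,0,0],[0,0,-0.016,0,0,0,0],[0,0,-0.016,0,0,0,0]],
  ],
)

```text
time_s: 3.65
eef_pos: [0.4741, 0.2057, 0.0565]
eef_rot: [1.0, 0.019, 0.001, -0.002]
ft_force: [-2.7, 5.0, 9.9]
width: 0.0132
gripper_force: 33.8
```

play_rows(
  rows=[
    [[0,0.006,-0.008,0,0,0,0],[0,0.006,-0.014,0,0,0,0],[0,0.006,-0.014,0,0,0,0]],
  ],
  grip_force=45,
)

```text
time_s: 3.95
eef_pos: [0.4759, 0.2068, 0.0553]
eef_rot: [1.0, 0.018, -0.0, -0.002]
ft_force: [-13.3, -3.0, 48.6]
width: 0.0127
gripper_force: 55.5
```

play_rows(
  rows=[
    [[0.004,0,0.007,0,0,0,0],[0.004,0,0.007,0,0,0.1,0],[0.004,0,0.007,0,0,0.2,0],[0.004,0,0.007,0,0,0.29,0],[0.004,0,0.007,0,0,0.38,0],[0.004,0,0.007,0,0,0.38,0]],
  ],
)

```text
time_s: 4.55
eef_pos: [0.4754, 0.2068, 0.0556]
eef_rot: [0.95, 0.313, -0.0, -0.002]
ft_force: [-9.1, -0.7, 28.7]
width: 0.0127
gripper_force: 52.7
```

```bash
python3 -c "
from h import *
print(st()['torque'])"
```

```text
t 4.55 p [0.4754 0.2068 0.0556] ytool -53.57 ztool [-0.002  0.003 -1.   ] w 0.0127 F [-9.1 -0.7 28.7] j [-0.8   0.39  0.36  2.05 -0.21  0.73 -1.24]
[-0.02397366  2.07788208 -0.0078478 ]
```

play_rows(
  rows=[
    [[0,0,0,0,0,0.1,0],[0,0,0,0,0,0.2,0],[0,0,0,0,0,0.29,0],[0,0,0,0,0,0.38,0],[0,0,0,0,0,0.46,0],[0,0,0,0,0,0.53,0],[0,0,0,0,0,0.54,0],[0,0,0,0,0,0.54,0]],
  ],
)

```text
time_s: 5.35
eef_pos: [0.4752, 0.2068, 0.0556]
eef_rot: [0.74, 0.673, 0.0, -0.002]
ft_force: [-8.6, -0.5, 28.1]
width: 0.0125
gripper_force: 53.5
```

```bash
python3 -c "
from h import *
print(st()['torque'])"
```

```text
t 5.35 p [0.4752 0.2068 0.0556] ytool -5.41 ztool [-0.002  0.003 -1.   ] w 0.0125 F [-8.6 -0.5 28.1] j [-0.64  0.38  0.17  2.05 -0.1   0.73 -0.5 ]
[ 0.22176987  2.28232792 -0.83902222]
```

play_rows(
  rows=[
    [[0,0,0.01,0,0,-0.015,0],[0,0,0.02,0,0,-0.015,0],[0,0,0.03,0,0,-0.015,0],[0,0,0.03,0,0,-0.015,0],[0,0,0.03,0,0,-0.015,0]],
  ],
)

```text
time_s: 5.85
eef_pos: [0.474, 0.2061, 0.0652]
eef_rot: [0.746, 0.666, -0.0, -0.001]
ft_force: [1.0, 4.1, -8.5]
width: 0.0127
gripper_force: 47.8
```

play_rows(
  rows=[
    [[0,0,0,0,0,0,0.2],[0,0,0,0,0,0,0.5],[0,0,0,0,0,0,0.6],[0,0,0,0,0,0,0.6],[0,0,0.1,0,0,0,0.6],[0,0,0.2,0,0,0,0.6],[0,0,0.3,0,0,0,0.6],[0,0,0.3,0,0,0,0.6]],
  ],
)

```text
time_s: 6.65
eef_pos: [0.4809, 0.2079, 0.2252]
eef_rot: [0.746, 0.666, 0.008, 0.002]
ft_force: [1.8, -0.0, 0.2]
width: 0.0511
gripper_force: 0.0
```

```bash
python3 -c "
from h import *
st()
snap('scene','s1.png')
snap('top','t1.png')
im=cv2.imread('pics/s1.png');a=im[110:250,250:410]
b=cv2.imread('pics/t1.png')[180:290,170:310]
a=cv2.resize(a,(400,350),interpolation=cv2.INTER_CUBIC);b=cv2.resize(b,(400,350),interpolation=cv2.INTER_CUBIC)
cv2.imwrite('pics/k2.png',np.hstack([a,b]))"
```

```text
t 6.65 p [0.4809 0.2079 0.2252] ytool -6.48 ztool [ 0.015  0.008 -1.   ] w 0.0511 F [ 1.8 -0.   0.2] j [-0.68  0.14  0.21  1.93 -0.03  1.06 -0.57]
```

View pics/k2.png

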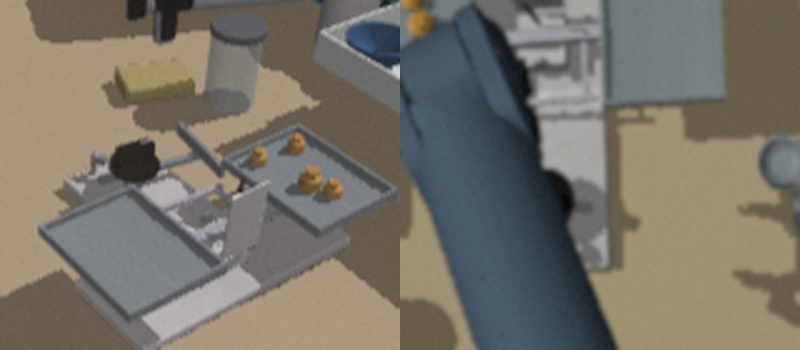

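The knob bar (left half, (135,160)) now lies crosswise, the T-arm has swung towards the weights' pan, and the weights stand. Going to the mould.

play_rows(
  rows=[
    [[0.11,-0.84,0,0,0,-1,0.6],[0.11,-0.84,0,0,0,-1,0.6],[0.11,-0.84,0,0,0,-1,0.6],[0.11,-0.84,0,0,0,-1,0.6],[0.11,-0.84,0,0,0,-1,0.6],[0.11,-0.84,0,0,0,-1,0.6],[0.11,-0.84,0,0,0,-1,0.6],[0.11,-0.84,0,0,0,-1,0.6]],
  ],
)

```text
time_s: 7.55
eef_pos: [0.5253, -0.1925, 0.2144]
eef_rot: [0.992, 0.126, -0.002, -0.0]
ft_force: [0.9, 0.9, -0.3]
width: 0.0515
gripper_force: 0.0
```

play_rows(
  rows=[
    [[0,0,0,0,0,-0.24,0.6],[0,0,0,0,0,-0.24,0.6],[0,0,0,0,0,-0.24,0.6],[0,0,0,0,0,-0.24,0.6]],
  ],
)

```text
time_s: 7.95
eef_pos: [0.5253, -0.1908, 0.2142]
eef_rot: [0.998, -0.059, -0.002, 0.0]
ft_force: [-1.1, 0.6, -0.1]
width: 0.0514
gripper_force: 0.0
```

```bash
python3 -c "
from h import *
st()
snap('scene','s2.png');snap('top','t2.png')
a=cv2.imread('pics/scene0.png',0).astype(np.float32);b=cv2.imread('pics/s2.png',0).astype(np.float32)
for n,(x,y,w,h) in dict(load=(262,195,48,50),wt=(350,165,60,36),base=(310,215,45,28)).items():
    print(n,cv2.phaseCorrelate(a[y:y+h,x:x+w].copy(),b[y:y+h,x:x+w].copy(),cv2.createHanningWindow((w,h),cv2.CV_32F)))
"
```

```text
t 7.95 p [ 0.5253 -0.1908  0.2142] ytool -96.82 ztool [-0.005 -0.    -1.   ] w 0.0514 F [-1.1  0.6 -0.1] j [-0.3   0.27  0.67  1.86 -0.19  1.08 -1.25]
load ((0.26076182504132106, -0.23799980604246684), 0.39544355471928916)
wt ((-0.7233445442354594, 1.6380236730685453), 0.931224380157612)
base ((0.3265066370290768, -1.057810456622736), 0.8462094872086137)
```

play_rows(
  rows=[
    [[0.022,-0.04,0,0,0,0.005,0.6],[0.022,-0.04,-0.1,0,0,0.005,0.6],[0.022,-0.04,-0.2,0,0,0.005,0.6],[0.022,-0.04,-0.3,0,0,0.005,0.6],[0.022,-0.04,-0.3,0,0,0.005,0.6]],
  ],
)

```text
time_s: 8.55
eef_pos: [0.5306, -0.2076, 0.0584]
eef_rot: [0.998, -0.054, -0.009, -0.002]
ft_force: [-0.8, 1.2, -0.6]
width: 0.0516
gripper_force: 0.0
```

```bash
cat >> h.py <<'E'
# vertical shift of an image patch between the first and a new scene picture
def vshift(bimg):
    a=cv2.imread('pics/scene0.png'); b=cv2.imread('pics/'+bimg); s=4
    out={}
    for n,(x,y,w,h) in dict(loadtip=(290,225,24,18),loadleft=(260,203,18,22),wtip=(374,188,30,15),wtright=(392,170,18,18),plate=(336,195,22,20),base=(300,232,30,14)).items():
        t=cv2.resize(a[y:y+h,x:x+w],None,fx=s,fy=s,interpolation=cv2.INTER_CUBIC)
        B=cv2.resize(b[y-8:y+h+8,x-3:x+w+3],None,fx=s,fy=s,interpolation=cv2.INTER_CUBIC)
        r=cv2.matchTemplate(B,t,cv2.TM_CCOEFF_NORMED); _,m,_,l=cv2.minMaxLoc(r); out[n]=(round(l[0]/s-3,2),round(l[1]/s-8,2),round(m,2))
    print(out)
E
python3 -c "
from h import *
st();vshift('s1.png');vshift('s2.png')
p=on('scene',*proj('scene',(.63,.08,.088)),.088);print(proj('scene',(.7,.026,.098))-proj('scene',(.7,.026,.088)),proj('scene',(.69,.27,.098))-proj('scene',(.69,.27,.088)), proj('scene',(.7,.026,.088)), proj('scene',(.69,.27,.088)))
"
```

```text
t 8.55 p [ 0.5306 -0.2076  0.0584] ytool -96.24 ztool [-0.018  0.004 -1.   ] w 0.0516 F [-0.8  1.2 -0.6] j [-0.17  0.52  0.58  1.92 -0.38  0.82 -1.07]
{'loadtip': (0.0, -1.75, 0.81), 'loadleft': (1.0, -0.75, 0.94), 'wtip': (-0.5, 1.75, 0.98), 'wtright': (-0.75, 1.75, 0.97), 'plate': (0.0, -0.25, 0.95), 'base': (-2.5, 0.25, 0.91)}
{'loadtip': (0.0, -1.75, 0.81), 'loadleft': (1.0, -0.75, 0.94), 'wtip': (-0.5, 1.75, 0.98), 'wtright': (-0.75, 1.75, 0.97), 'plate': (0.0, -0.25, 0.95), 'base': (-2.5, 0.25, 0.91)}
[ 0.22640718 -3.04459104] [ 0.71328538 -2.9885328 ] [299.68501591 237.84394607] [374.59651247 198.20716714]
```

```bash
python3 -c "
import cv2,numpy as np
a=cv2.imread('pics/scene0.png')[150:250,260:415];b=cv2.imread('pics/s2.png')[150:250,260:415]
c=cv2.imread('pics/t2.png')[150:275,145:290]
f=lambda i,w,h:cv2.resize(i,(w,h),interpolation=cv2.INTER_CUBIC)
L=np.vstack([f(a,460,297),f(b,460,297)]);R=f(c,340,594)
R=np.zeros((594,340,3),np.uint8);R[:293]=f(c,340,293);cv2.imwrite('pics/cmp.png',np.hstack([L,R]))"
```

```text
(no output)
```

View pics/cmp.png

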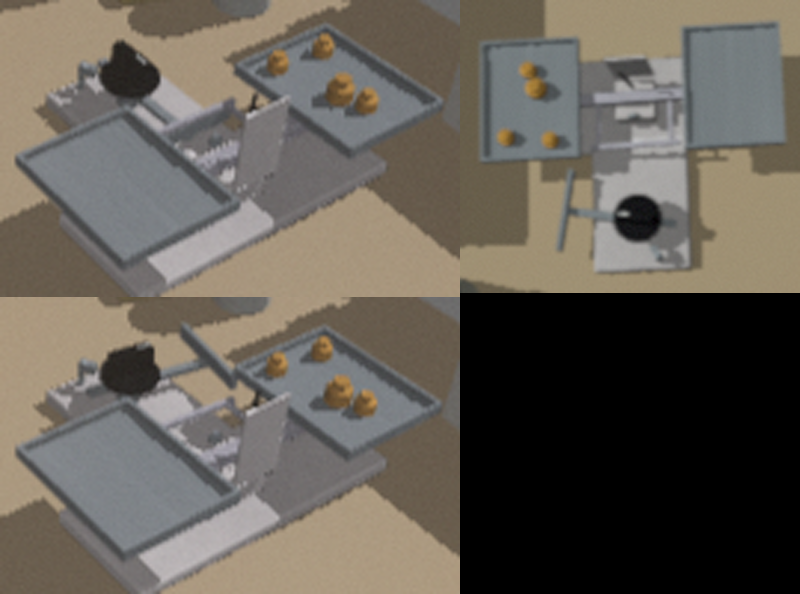

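The bottom crop against the top one: the weights' pan has sunk and the loading pan risen (corners at (350,456) and (125,555)). The top crop shows the T-arm swung fully left, clear of the pan. The beam is free. Next, the first bar.

play_rows(
  rows=[
    [[0,0,-0.01,0,0,0,0.6],[0,0,-0.04,0,0,0,0.6],[0,0,-0.06,0,0,0,0.6],[0,0,-0.06,0,0,0,0.6],[0,0,-0.06,0,0,0,0.6]],
  ],
)

```text
time_s: 9.05
eef_pos: [0.5386, -0.211, 0.0372]
eef_rot: [0.998, -0.055, 0.001, 0.0]
ft_force: [-1.0, -0.2, -0.4]
width: 0.0514
gripper_force: 0.0
```

```bash
python3 -c "
from h import *
st()"
```

```text
t 9.05 p [ 0.5386 -0.211   0.0372] ytool -96.34 ztool [ 0.001 -0.    -1.   ] w 0.0514 F [-1.  -0.2 -0.4] j [-0.15  0.56  0.55  1.92 -0.41  0.77 -1.04]
```

play_rows(
  rows=[
    [[-0.003,0,-0.028,0,0,0,0.6],[-0.003,0,-0.028,0,0,0,0.6],[-0.003,0,-0.028,0,0,0,0.2],[-0.003,0,-0.028,0,0,0,0.1],[-0.003,0,-0.028,0,0,0,0.1],[-0.003,0,-0.028,0,0,0,0.1]],
  ],
  grip_force=50,
)

```text
time_s: 9.65
eef_pos: [0.5367, -0.211, 0.0226]
eef_rot: [0.998, -0.055, 0.0, 0.0]
ft_force: [0.6, 0.1, -0.3]
width: 0.0246
gripper_force: 50.2
```

play_rows(
  rows=[
    [[0,0,0.03,0,0,0,0.1],[0,0,0.08,0,0,0,0.1],[0,0,0.18,0,0,0,0.1],[0,0,0.28,0,0,0,0.1],[0,0,0.28,0,0,0,0.1],[0,0,0.28,0,0,0,0.1]],
  ],
)

```text
time_s: 10.25
eef_pos: [0.5379, -0.2115, 0.1653]
eef_rot: [0.998, -0.056, 0.003, 0.0]
ft_force: [-0.2, -0.1, -0.8]
width: 0.0247
gripper_force: 55.6
```

```bash
python3 -c "
from h import *
st()
R=np.array([[np.cos(a:=np.radians(2)),-np.sin(a)],[np.sin(a),np.cos(a)]])
for y in(-25,25):
  for x in(47,0,-47): print(x,y,(np.array([.6279,.0832])+R@np.array([x,y])/1000).round(4))"
```

```text
t 10.25 p [ 0.5379 -0.2115  0.1653] ytool -96.37 ztool [ 0.005 -0.    -1.   ] w 0.0247 F [-0.2 -0.1 -0.8] j [-0.25  0.37  0.66  1.87 -0.27  0.99 -1.15]
47 -25 [0.6757 0.0599]
0 -25 [0.6288 0.0582]
-47 -25 [0.5818 0.0566]
47 25 [0.674  0.1098]
0 25 [0.627  0.1082]
-47 25 [0.5801 0.1065]
```

play_rows(
  rows=[
    [[0.277,0.542,0,0,0,0.093,0.1],[0.277,0.542,0,0,0,0.093,0.1],[0.277,0.542,0,0,0,0.093,0.1],[0.277,0.542,0,0,0,0.093,0.1],[0.277,0.542,0,0,0,0.093,0.1],[0.277,0.542,0,0,0,0.093,0.1],[0.277,0.542,0,0,0,0.093,0.1],[0.277,0.542,0,0,0,0.093,0.1]],
  ],
)

```text
time_s: 11.05
eef_pos: [0.6739, 0.064, 0.16]
eef_rot: [1.0, 0.021, -0.002, -0.0]
ft_force: [-0.1, -1.1, -0.7]
width: 0.0246
gripper_force: 55.6
```

play_rows(
  rows=[
    [[0,0,-0.06,0,0,0,0.1],[0,0,-0.06,0,0,0,0.1],[0,0,-0.06,0,0,0,0.1]],
  ],
)

```text
time_s: 11.35
eef_pos: [0.673, 0.0575, 0.1311]
eef_rot: [1.0, 0.016, -0.002, 0.001]
ft_force: [0.1, 0.2, -1.1]
width: 0.0246
gripper_force: 55.6
```

```bash
python3 -c "
from h import *
st()"
```

```text
t 11.35 p [0.673  0.0575 0.1311] ytool -88.18 ztool [-0.004 -0.002 -1.   ] w 0.0246 F [ 0.1  0.2 -1.1] j [-0.52  0.57  0.51  1.63 -0.32  1.03 -1.45]
```

play_rows(
  rows=[
    [[0.004,0.003,-0.02,0,0,0,0.1],[0.004,0.003,-0.04,0,0,0,0.1],[0.004,0.003,-0.04,0,0,0,0.1],[0.004,0.003,-0.04,0,0,0,0.1]],
  ],
)

```text
time_s: 11.75
eef_pos: [0.6766, 0.0617, 0.1121]
eef_rot: [1.0, 0.018, -0.0, -0.0]
ft_force: [-0.7, 1.0, 0.4]
width: 0.0246
gripper_force: 55.7
```

```bash
python3 -c "
from h import *
st()"
```

```text
t 11.75 p [0.6766 0.0617 0.1121] ytool -87.98 ztool [-0.001  0.    -1.   ] w 0.0246 F [-0.7  1.   0.4] j [-0.52  0.6   0.5   1.63 -0.33  1.   -1.44]
```

play_rows(
  rows=[
    [[-0.002,-0.004,-0.004,0,0,0,0.1],[-0.002,-0.004,-0.004,0,0,0,0.1],[-0.002,-0.004,-0.004,0,0,0,0.43],[-0.002,-0.004,-0.004,0,0,0,0.43],[-0.002,-0.004,0.02,0,0,0,0.43],[-0.002,-0.004,0.06,0,0,0,0.43],[-0.002,-0.004,0.12,0,0,0,0.43],[-0.002,-0.004,0.14,0,0,0,0.43]],
  ],
)

```text
time_s: 12.55
eef_pos: [0.6787, 0.0594, 0.1872]
eef_rot: [1.0, 0.017, 0.004, -0.0]
ft_force: [1.2, 0.3, -0.1]
width: 0.0367
gripper_force: 0.0
```

play_rows(
  rows=[
    [[-0.24,-0.54,0.03,0,0,-0.09,0.6],[-0.24,-0.54,0.03,0,0,-0.09,0.6],[-0.24,-0.54,0.03,0,0,-0.09,0.6],[-0.24,-0.54,0.03,0,0,-0.09,0.6],[-0.24,-0.54,0.03,0,0,-0.09,0.6],[-0.24,-0.54,0.03,0,0,-0.09,0.6],[-0.24,-0.54,0.03,0,0,-0.09,0.6],[-0.24,-0.54,0.03,0,0,-0.09,0.6]],
  ],
)

```text
time_s: 13.35
eef_pos: [0.5551, -0.2126, 0.198]
eef_rot: [0.998, -0.056, 0.0, -0.0]
ft_force: [-0.6, 0.1, -0.0]
width: 0.0513
gripper_force: 0.0
```

```bash
cat >> h.py <<'E'
def bars(f):
    """cream blobs in a saved top picture -> world xy at z"""
    im=cv2.imread('pics/'+f); s=4
    r=[]
    for (x0,y0,x1,y1,z,w) in((335,195,430,290,.038,'mould'),(235,155,290,220,.122,'pan')):
        c=cv2.resize(im[y0:y1,x0:x1],None,fx=s,fy=s,interpolation=cv2.INTER_CUBIC)
        h=cv2.cvtColor(c,cv2.COLOR_BGR2HSV); m=((h[...,0]>15)&(h[...,0]<40)&(h[...,1]>28)&(h[...,1]<70)&(h[...,2]>150)).astype(np.uint8)
        m=cv2.morphologyEx(m,cv2.MORPH_OPEN,np.ones((7,7)))
        n,_,S,C=cv2.connectedComponentsWithStats(m)
        for i in range(1,n):
            if S[i,4]>500: print(w,on('top',C[i][0]/s+x0-.375,C[i][1]/s+y0-.375,z)[:2].round(4),S[i,2:].tolist())
E
python3 -c "
from h import *
st();snap('top','t3.png');snap('scene','s3.png');print('ref');bars('top0.png');print('now');bars('t3.png');vshift('s3.png')"
```

```text
t 13.35 p [ 0.5551 -0.2126  0.198 ] ytool -96.36 ztool [ 0.001  0.    -1.   ] w 0.0513 F [-0.6  0.1 -0. ] j [-0.25  0.36  0.67  1.8  -0.26  1.07 -1.17]
ref
mould [ 0.5379 -0.2098] [33, 49, 1356]
mould [ 0.5306 -0.2694] [33, 49, 1389]
mould [ 0.5235 -0.329 ] [33, 49, 1413]
mould [ 0.4802 -0.2032] [32, 49, 1442]
mould [ 0.4732 -0.2626] [32, 50, 1446]
mould [ 0.466 -0.322] [32, 50, 1439]
now
mould [ 0.5975 -0.1433] [41, 29, 679]
mould [ 0.5208 -0.3253] [33, 52, 954]
mould [ 0.4662 -0.3221] [35, 52, 1639]
pan [0.7029 0.1232] [46, 22, 768]
pan [0.6815 0.0581] [35, 63, 1847]
{'loadtip': (0.25, -1.75, 0.42), 'loadleft': (1.0, -0.75, 0.94), 'wtip': (-0.5, 1.75, 0.98), 'wtright': (-0.5, 2.0, 0.98), 'plate': (0.0, -0.25, 0.95), 'base': (-2.5, 0.25, 0.9)}
```

play_rows(
  rows=[
    [[-0.052,-0.115,0,0,0,0,0.6],[-0.052,-0.115,-0.1,0,0,0,0.6],[-0.052,-0.115,-0.2,0,0,0,0.6],[-0.052,-0.115,-0.27,0,0,0,0.6],[-0.052,-0.115,-0.27,0,0,0,0.6],[-0.052,-0.115,-0.27,0,0,0,0.6],[-0.052,-0.115,-0.27,0,0,0,0.6]],
  ],
)

```text
time_s: 14.15
eef_pos: [0.5327, -0.268, 0.0648]
eef_rot: [0.999, -0.052, 0.002, 0.001]
ft_force: [0.4, -0.5, -0.1]
width: 0.0514
gripper_force: 0.0
```

```bash
python3 -c "
from h import *
st();im=snap('scene','s4.png');cv2.imwrite('pics/v4.png',cv2.resize(im[200:300,90:240,::-1],None,fx=4,fy=4,interpolation=cv2.INTER_CUBIC))"
```

```text
t 14.15 p [ 0.5327 -0.268   0.0648] ytool -95.97 ztool [ 0.004 -0.002 -1.   ] w 0.0514 F [ 0.4 -0.5 -0.1] j [-0.08  0.55  0.6   1.88 -0.41  0.84 -0.95]
```

View pics/v4.png

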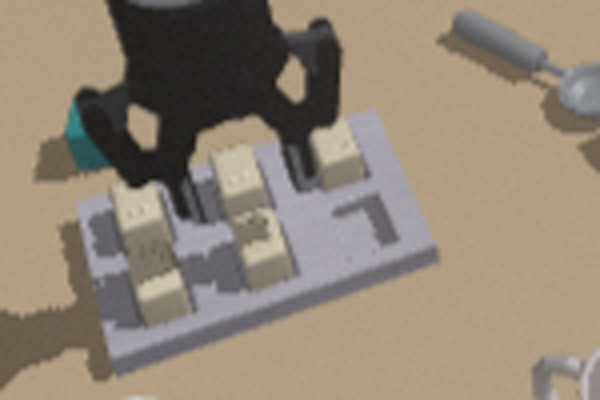

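The view shows five bars left in place, the first cavity empty at (370,220), and the fingers straddling the middle column.

play_rows(
  rows=[
    [[-0.006,-0.004,-0.04,0,0,-0.004,0.6],[-0.006,-0.004,-0.084,0,0,-0.004,0.6],[-0.006,-0.004,-0.084,0,0,-0.004,0.6],[-0.006,-0.004,-0.084,0,0,-0.004,0.6]],
  ],
)

```text
time_s: 14.6
eef_pos: [0.5282, -0.2702, 0.0221]
eef_rot: [0.998, -0.056, 0.001, 0.0]
ft_force: [0.1, -1.3, 0.5]
width: 0.0512
gripper_force: 0.0
```

```bash
python3 -c "
from h import *
st()"
```

```text
t 14.6 p [ 0.5282 -0.2702  0.0221] ytool -96.42 ztool [ 0.002 -0.001 -1.   ] w 0.0512 F [ 0.1 -1.3  0.5] j [-0.05  0.61  0.56  1.89 -0.45  0.77 -0.92]
```

play_rows(
  rows=[
    [[0,0,0,0,0,0,0.1],[0,0,0,0,0,0,0.1],[0,0,0,0,0,0,0.1],[0,0,0,0,0,0,0.1],[0,0,0.06,0,0,0,0.1],[0,0,0.16,0,0,0,0.1],[0,0,0.28,0,0,0,0.1],[0,0,0.28,0,0,0,0.1]],
  ],
)

```text
time_s: 15.4
eef_pos: [0.5309, -0.2728, 0.1674]
eef_rot: [0.998, -0.057, 0.006, 0.002]
ft_force: [0.2, -0.3, 0.1]
width: 0.0246
gripper_force: 50.6
```

play_rows(
  rows=[
    [[0.201,0.656,0,0,0,0.093,0.1],[0.201,0.656,0,0,0,0.093,0.1],[0.201,0.656,0,0,0,0.093,0.1],[0.201,0.656,0,0,0,0.093,0.1],[0.201,0.656,0,0,0,0.093,0.1],[0.201,0.656,0,0,0,0.093,0.1],[0.201,0.656,0,0,0,0.093,0.1],[0.201,0.656,0,0,0,0.093,0.1]],
  ],
)

```text
time_s: 16.2
eef_pos: [0.6285, 0.0701, 0.1597]
eef_rot: [1.0, 0.024, 0.0, -0.003]
ft_force: [-0.1, 0.4, 0.1]
width: 0.0245
gripper_force: 50.6
```

play_rows(
  rows=[
    [[0,0,0,0,0,0,0.1],[0,0,-0.05,0,0,0,0.1],[0,0,-0.05,0,0,0,0.1],[0,0,-0.05,0,0,0,0.1]],
  ],
)

```text
time_s: 16.6
eef_pos: [0.6264, 0.0558, 0.135]
eef_rot: [1.0, 0.015, -0.001, 0.001]
ft_force: [-0.4, 0.5, 0.4]
width: 0.0246
gripper_force: 50.6
```

```bash
python3 -c "
from h import *
st()"
```

```text
t 16.6 p [0.6264 0.0558 0.135 ] ytool -88.25 ztool [-0.002 -0.001 -1.   ] w 0.0246 F [-0.4  0.5  0.4] j [-0.57  0.49  0.54  1.75 -0.29  0.99 -1.47]
```

play_rows(
  rows=[
    [[0.001,0,-0.025,0,0,0,0.1],[0.001,0,-0.051,0,0,0,0.1],[0.001,0,-0.051,0,0,0,0.1],[0.001,0,-0.051,0,0,0,0.1],[0.001,0,-0.051,0,0,0,0.1]],
  ],
)

```text
time_s: 17.1
eef_pos: [0.6282, 0.0581, 0.1101]
eef_rot: [1.0, 0.017, 0.0, -0.0]
ft_force: [-0.1, -0.0, -1.4]
width: 0.0248
gripper_force: 50.7
```

play_rows(
  rows=[
    [[0,0,0,0,0,0,0.43],[0,0,0,0,0,0,0.43],[0,0,0.03,0,0,0,0.43],[0,0,0.08,0,0,0,0.43],[0,0,0.16,0,0,0,0.43],[0,0,0.16,0,0,0,0.43],[0,0,0.16,0,0,0,0.43]],
  ],
)

```text
time_s: 17.8
eef_pos: [0.6295, 0.0581, 0.1928]
eef_rot: [1.0, 0.017, 0.002, -0.001]
ft_force: [-0.1, -0.4, -1.0]
width: 0.0366
gripper_force: 0.0
```

```bash
python3 -c "
from h import *
st();snap('top','t5.png');bars('t5.png')"
```

```text
t 17.8 p [0.6295 0.0581 0.1928] ytool -88.09 ztool [ 0.005  0.001 -1.   ] w 0.0366 F [-0.1 -0.4 -1. ] j [-0.6   0.42  0.56  1.7  -0.25  1.08 -1.49]
mould [ 0.4803 -0.2032] [35, 52, 1643]
mould [ 0.4731 -0.2626] [35, 52, 1654]
mould [ 0.4628 -0.3208] [34, 48, 1315]
pan [0.6879 0.15  ] [20, 77, 927]
```

```bash
python3 -c "
import cv2
im=cv2.imread('pics/t5.png');cv2.imwrite('pics/v5.png',cv2.resize(im[150:290,230:430],None,fx=3.5,fy=3.5,interpolation=cv2.INTER_CUBIC))"
```

```text
(no output)
```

View pics/v5.png

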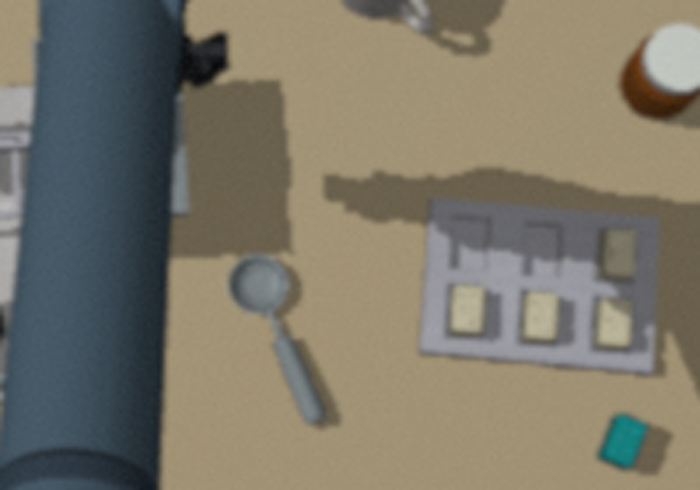

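Four bars are still in their cavities; the one at (618,253) is only in the arm's shadow. Next is the bar at (0.479, −0.204).

play_rows(
  rows=[
    [[-0.3,-0.524,0,0,0,-0.093,0.6],[-0.3,-0.524,0,0,0,-0.093,0.6],[-0.3,-0.524,0,0,0,-0.093,0.6],[-0.3,-0.524,0,0,0,-0.093,0.6],[-0.3,-0.524,0,0,0,-0.093,0.6],[-0.3,-0.524,0,0,0,-0.093,0.6],[-0.3,-0.524,0,0,0,-0.093,0.6],[-0.3,-0.524,0,0,0,-0.093,0.6]],
  ],
)

```text
time_s: 18.65
eef_pos: [0.476, -0.2052, 0.1891]
eef_rot: [0.998, -0.059, -0.001, -0.0]
ft_force: [1.1, 1.1, 0.2]
width: 0.0514
gripper_force: 0.0
```

play_rows(
  rows=[
    [[0,0,-0.1,0,0,0,0.6],[0,0,-0.2,0,0,0,0.6],[0,0,-0.26,0,0,0,0.6],[0,0,-0.26,0,0,0,0.6],[0,0,-0.26,0,0,0,0.6],[0,0,-0.26,0,0,0,0.6]],
  ],
)

```text
time_s: 19.25
eef_pos: [0.4802, -0.2038, 0.0616]
eef_rot: [0.998, -0.055, 0.002, 0.0]
ft_force: [-0.4, -0.3, 0.3]
width: 0.0512
gripper_force: 0.0
```

```bash
python3 -c "
from h import *
st()"
```

```text
t 19.25 p [ 0.4802 -0.2038  0.0616] ytool -96.36 ztool [ 0.003 -0.001 -1.   ] w 0.0512 F [-0.4 -0.3  0.3] j [-0.23  0.44  0.65  2.06 -0.38  0.76 -1.03]
```

play_rows(
  rows=[
    [[-0.001,0,-0.04,0,0,0,0.6],[-0.001,0,-0.078,0,0,0,0.6],[-0.001,0,-0.078,0,0,0,0.6],[-0.001,0,-0.078,0,0,0,0.6],[-0.001,0,-0.078,0,0,0,0.1],[-0.001,0,-0.078,0,0,0,0.1],[-0.001,0,-0.078,0,0,0,0.1],[-0.001,0,-0.078,0,0,0,0.1]],
  ],
)

```text
time_s: 20.05
eef_pos: [0.4792, -0.2043, 0.0227]
eef_rot: [0.998, -0.056, 0.002, 0.0]
ft_force: [-0.3, 0.8, 6.3]
width: 0.0248
gripper_force: 50.0
```

play_rows(
  rows=[
    [[0,0,0.04,0,0,0,0.1],[0,0,0.14,0,0,0,0.1],[0,0,0.24,0,0,0,0.1],[0,0,0.28,0,0,0,0.1],[0,0,0.28,0,0,0,0.1]],
  ],
)

```text
time_s: 20.55
eef_pos: [0.4806, -0.2052, 0.1652]
eef_rot: [0.998, -0.056, 0.005, 0.0]
ft_force: [-0.4, 0.2, 0.4]
width: 0.0246
gripper_force: 49.6
```

play_rows(
  rows=[
    [[0.205,0.521,0,0,0,0.093,0.1],[0.205,0.521,0,0,0,0.093,0.1],[0.205,0.521,0,0,0,0.093,0.1],[0.205,0.521,0,0,0,0.093,0.1],[0.205,0.521,0,0,0,0.093,0.1],[0.205,0.521,0,0,0,0.093,0.1],[0.205,0.521,0,0,0,0.093,0.1],[0.205,0.521,0,0,0,0.093,0.1]],
  ],
)

```text
time_s: 21.35
eef_pos: [0.5789, 0.0573, 0.1593]
eef_rot: [1.0, 0.018, -0.001, 0.001]
ft_force: [1.0, -0.6, -0.0]
width: 0.0245
gripper_force: 49.6
```

play_rows(
  rows=[
    [[0,0,0,0,0,0,0.1],[0,0,-0.05,0,0,0,0.1],[0,0,-0.05,0,0,0,0.1],[0,0,-0.05,0,0,0,0.1],[0,0,-0.05,0,0,0,0.1]],
  ],
)

```text
time_s: 21.85
eef_pos: [0.5803, 0.0555, 0.1368]
eef_rot: [1.0, 0.016, 0.0, -0.0]
ft_force: [-0.4, -0.3, 0.0]
width: 0.025
gripper_force: 49.6
```

```bash
python3 -c "
from h import *
st()"
```

```text
t 21.85 p [0.5803 0.0555 0.1368] ytool -88.17 ztool [ 0.001  0.    -1.   ] w 0.025 F [-0.4 -0.3  0. ] j [-0.64  0.4   0.58  1.87 -0.27  0.95 -1.48]
```

play_rows(
  rows=[
    [[0.002,0.001,-0.025,0,0,0,0.1],[0.002,0.001,-0.053,0,0,0,0.1],[0.002,0.001,-0.053,0,0,0,0.1],[0.002,0.001,-0.053,0,0,0,0.1],[0.002,0.001,-0.053,0,0,0,0.1]],
  ],
)

```text
time_s: 22.35
eef_pos: [0.5811, 0.0571, 0.1094]
eef_rot: [1.0, 0.017, -0.0, 0.0]
ft_force: [-0.6, 0.8, 0.5]
width: 0.0247
gripper_force: 49.6
```

play_rows(
  rows=[
    [[0,0,0,0,0,0,0.43],[0,0,0,0,0,0,0.43],[0,0,0.03,0,0,0,0.43],[0,0,0.08,0,0,0,0.43],[0,0,0.16,0,0,0,0.43],[0,0,0.16,0,0,0,0.43],[0,0,0.16,0,0,0,0.43]],
  ],
)

```text
time_s: 23.05
eef_pos: [0.5825, 0.0572, 0.1921]
eef_rot: [1.0, 0.017, 0.002, -0.001]
ft_force: [0.3, 0.0, -0.3]
width: 0.0369
gripper_force: 0.0
```

```bash
python3 -c "
from h import *
st();snap('top','t6.png');bars('t6.png')"
```

```text
t 23.05 p [0.5825 0.0572 0.1921] ytool -88.09 ztool [ 0.004  0.002 -1.   ] w 0.0369 F [ 0.3  0.  -0.3] j [-0.67  0.34  0.6   1.82 -0.22  1.04 -1.52]
mould [ 0.4675 -0.262 ] [34, 36, 1121]
```

play_rows(
  rows=[
    [[-0.221,-0.64,0,0,0,-0.093,0.6],[-0.221,-0.64,0,0,0,-0.093,0.6],[-0.221,-0.64,0,0,0,-0.093,0.6],[-0.221,-0.64,0,0,0,-0.093,0.6],[-0.221,-0.64,0,0,0,-0.093,0.6],[-0.221,-0.64,0,0,0,-0.093,0.6],[-0.221,-0.64,0,0,0,-0.093,0.6],[-0.221,-0.64,0,0,0,-0.093,0.6]],
  ],
)

```text
time_s: 23.9
eef_pos: [0.4655, -0.27, 0.1891]
eef_rot: [0.998, -0.062, -0.001, 0.002]
ft_force: [-1.0, -0.1, 0.8]
width: 0.0509
gripper_force: 0.0
```

play_rows(
  rows=[
    [[0,0,-0.1,0,0,0,0.6],[0,0,-0.2,0,0,0,0.6],[0,0,-0.24,0,0,0,0.6],[0,0,-0.24,0,0,0,0.6],[0,0,-0.24,0,0,0,0.6],[0,0,-0.24,0,0,0,0.6]],
  ],
)

```text
time_s: 24.5
eef_pos: [0.4719, -0.2634, 0.0709]
eef_rot: [0.998, -0.056, 0.001, 0.0]
ft_force: [0.6, -0.3, -0.2]
width: 0.0515
gripper_force: 0.0
```

```bash
python3 -c "
from h import *
st();snap('scene','s7.png');snap('top','t7.png')
f=lambda i,w,h:cv2.resize(i,(w,h),interpolation=cv2.INTER_CUBIC)
a=cv2.imread('pics/s7.png')[200:300,90:240];b=cv2.imread('pics/t7.png')[150:220,140:300];c=cv2.imread('pics/s7.png')[150:250,260:415]
cv2.imwrite('pics/v7.png',np.hstack([f(a,390,260),f(c,400,260)]));bars('t7.png');vshift('s7.png')"
```

```text
t 24.5 p [ 0.4719 -0.2634  0.0709] ytool -96.42 ztool [ 0.003 -0.001 -1.   ] w 0.0515 F [ 0.6 -0.3 -0.2] j [-0.15  0.46  0.69  2.01 -0.41  0.8  -0.9 ]
pan [0.7007 0.1466] [31, 36, 746]
pan [0.704  0.1166] [49, 21, 628]
pan [0.6813 0.0584] [35, 60, 1901]
pan [0.6307 0.0572] [33, 51, 1600]
pan [0.5889 0.0433] [33, 53, 1647]
{'loadtip': (0.25, -1.5, 0.42), 'loadleft': (1.5, -0.75, 0.8), 'wtip': (-0.5, 1.75, 0.98), 'wtright': (-0.5, 2.0, 0.97), 'plate': (0.0, -0.25, 0.95), 'base': (-2.5, 0.25, 0.9)}
```

View pics/v7.png

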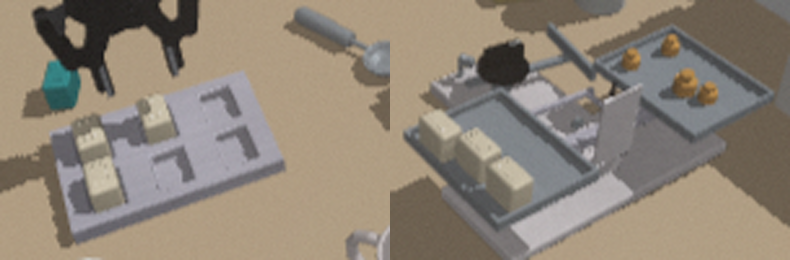

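The left half shows three bars left in the mould with the fingers above the next one. The right half shows three bars on the pan floor; the third has shifted about 13 mm towards the outer rim but lies flat inside the pan at (438,130). Carrying on.

play_rows(
  rows=[
    [[0,0,-0.05,0,0,0,0.6],[0,0,-0.097,0,0,0,0.6],[0,0,-0.097,0,0,0,0.6],[0,0,-0.097,0,0,0,0.6],[0,0,-0.097,0,0,0,0.1],[0,0,-0.097,0,0,0,0.1],[0,0,-0.097,0,0,0,0.1],[0,0,-0.097,0,0,0,0.1]],
  ],
)

```text
time_s: 25.4
eef_pos: [0.4721, -0.2638, 0.0227]
eef_rot: [0.998, -0.056, 0.002, 0.0]
ft_force: [-0.5, -0.0, 6.5]
width: 0.0249
gripper_force: 49.9
```

play_rows(
  rows=[
    [[0,0,0.04,0,0,0,0.1],[0,0,0.14,0,0,0,0.1],[0,0,0.24,0,0,0,0.1],[0,0,0.29,0,0,0,0.1],[0,0,0.29,0,0,0,0.1]],
  ],
)

```text
time_s: 25.9
eef_pos: [0.4737, -0.2648, 0.1707]
eef_rot: [0.998, -0.056, 0.005, 0.001]
ft_force: [0.5, -0.4, -0.7]
width: 0.0248
gripper_force: 49.5
```

play_rows(
  rows=[
    [[0.311,0.749,0.01,0,0,0.093,0.1],[0.311,0.749,0.01,0,0,0.093,0.1],[0.311,0.749,0.01,0,0,0.093,0.1],[0.311,0.749,0.01,0,0,0.093,0.1],[0.311,0.749,0.01,0,0,0.093,0.1],[0.311,0.749,0.01,0,0,0.093,0.1],[0.311,0.749,0.01,0,0,0.093,0.1],[0.311,0.749,0.01,0,0,0.093,0.1]],
  ],
)

```text
time_s: 26.7
eef_pos: [0.6231, 0.1085, 0.1692]
eef_rot: [1.0, 0.017, -0.001, 0.0]
ft_force: [0.8, -0.8, -0.2]
width: 0.0248
gripper_force: 49.5
```

play_rows(
  rows=[
    [[0,0,0,0,0,0,0.1],[0,0,0,0,0,0,0.1],[0,0,0,0,0,0,0.1]],
  ],
)

```text
time_s: 27.0
eef_pos: [0.6228, 0.1044, 0.1696]
eef_rot: [1.0, 0.016, -0.001, 0.001]
ft_force: [-0.1, -0.1, 0.5]
width: 0.0248
gripper_force: 49.5
```

```bash
python3 -c "
from h import *
st()"
```

```text
t 27.0 p [0.6228 0.1044 0.1696] ytool -88.18 ztool [-0.002 -0.002 -1.   ] w 0.0248 F [-0.1 -0.1  0.5] j [-0.7   0.46  0.6   1.72 -0.29  1.05 -1.54]
```

play_rows(
  rows=[
    [[0.008,0.012,-0.04,0,0,0,0.1],[0.008,0.012,-0.08,0,0,0,0.1],[0.008,0.012,-0.11,0,0,0,0.1],[0.008,0.012,-0.11,0,0,0,0.1],[0.008,0.012,-0.11,0,0,0,0.1],[0.008,0.012,-0.11,0,0,0,0.1]],
  ],
)

```text
time_s: 27.6
eef_pos: [0.6288, 0.1118, 0.1171]
eef_rot: [1.0, 0.016, 0.001, -0.0]
ft_force: [-0.1, -0.3, 0.5]
width: 0.0249
gripper_force: 49.5
```

```bash
python3 -c "
from h import *
st()"
```

```text
t 27.6 p [0.6288 0.1118 0.1171] ytool -88.14 ztool [ 0.002  0.    -1.   ] w 0.0249 F [-0.1 -0.3  0.5] j [-0.68  0.54  0.57  1.74 -0.34  0.96 -1.51]
```

play_rows(
  rows=[
    [[0,0,-0.015,0,0,0,0.1],[0,0,-0.015,0,0,0,0.1],[0,0,-0.015,0,0,0,0.43],[0,0,-0.015,0,0,0,0.43],[0,0,0.015,0,0,0,0.43],[0,0,0.065,0,0,0,0.43],[0,0,0.145,0,0,0,0.43],[0,0,0.145,0,0,0,0.43]],
  ],
)

```text
time_s: 28.4
eef_pos: [0.633, 0.1125, 0.1963]
eef_rot: [1.0, 0.017, 0.007, -0.002]
ft_force: [0.7, 0.4, 0.3]
width: 0.0367
gripper_force: 0.0
```

play_rows(
  rows=[
    [[-0.327,-0.867,0,0,0,-0.093,0.6],[-0.327,-0.867,0,0,0,-0.093,0.6],[-0.327,-0.867,0,0,0,-0.093,0.6],[-0.327,-0.867,0,0,0,-0.093,0.6],[-0.327,-0.867,0,0,0,-0.093,0.6],[-0.327,-0.867,0,0,0,-0.093,0.6],[-0.327,-0.867,0,0,0,-0.093,0.6],[-0.327,-0.867,0,0,0,-0.093,0.6]],
  ],
)

```text
time_s: 29.2
eef_pos: [0.4861, -0.2635, 0.1895]
eef_rot: [0.998, -0.056, 0.001, -0.0]
ft_force: [1.6, 0.1, 0.3]
width: 0.0513
gripper_force: 0.0
```

play_rows(
  rows=[
    [[0,0,0,0,0,0,0.6],[0,0,0,0,0,0,0.6],[0,0,0,0,0,0,0.6]],
  ],
)

```text
time_s: 29.5
eef_pos: [0.4875, -0.2606, 0.1887]
eef_rot: [0.998, -0.055, 0.0, -0.0]
ft_force: [0.7, 0.7, -0.3]
width: 0.0513
gripper_force: 0.0
```

```bash
python3 -c "
from h import *
st();snap('top','t8.png');bars('t8.png');snap('scene','s8.png');vshift('s8.png')"
```

```text
t 29.5 p [ 0.4875 -0.2606  0.1887] ytool -96.36 ztool [ 0.001  0.001 -1.   ] w 0.0513 F [ 0.7  0.7 -0.3] j [-0.26  0.31  0.8   1.91 -0.26  1.03 -1.03]
mould [ 0.6025 -0.1478] [51, 19, 564]
pan [0.7016 0.1367] [60, 40, 1195]
pan [0.6783 0.0123] [34, 65, 1480]
pan [0.6815 0.0586] [35, 60, 1883]
pan [0.6308 0.0572] [33, 50, 1557]
pan [0.6301 0.1115] [33, 51, 1582]
pan [0.5889 0.0433] [33, 52, 1629]
{'loadtip': (0.25, -1.5, 0.42), 'loadleft': (1.25, -0.75, 0.81), 'wtip': (-0.5, 1.75, 0.98), 'wtright': (-0.75, 1.75, 0.97), 'plate': (0.0, 0.0, 0.95), 'base': (-2.5, 0.25, 0.9)}
```

play_rows(
  rows=[
    [[-0.045,-0.123,0,0,0,0,0.6],[-0.045,-0.123,-0.05,0,0,0,0.6],[-0.045,-0.123,-0.14,0,0,0,0.6],[-0.045,-0.123,-0.23,0,0,0,0.6],[-0.045,-0.123,-0.24,0,0,0,0.6],[-0.045,-0.123,-0.24,0,0,0,0.6],[-0.045,-0.123,-0.24,0,0,0,0.6]],
  ],
)

```text
time_s: 30.3
eef_pos: [0.4662, -0.3237, 0.0704]
eef_rot: [0.998, -0.055, 0.002, 0.001]
ft_force: [-0.1, -1.2, 0.5]
width: 0.0506
gripper_force: 0.0
```

```bash
python3 -c "
from h import *
st();a=snap('scene','s9.png')[200:300,90:240,::-1]
b=cv2.imread('pics/s8.png')[200:300,90:240]
cv2.imwrite('pics/v9.png',cv2.resize(np.hstack([b,a]),None,fx=2.6,fy=2.6,interpolation=cv2.INTER_CUBIC))"
```

```text
t 30.3 p [ 0.4662 -0.3237  0.0704] ytool -96.36 ztool [ 0.003 -0.002 -1.   ] w 0.0506 F [-0.1 -1.2  0.5] j [-0.04  0.52  0.71  1.95 -0.45  0.83 -0.77]
```

View pics/v9.png

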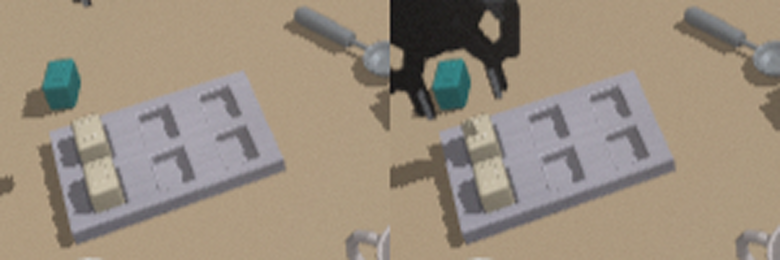

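Two bars are left in the mould, with the gripper above the back one; the turquoise block is clear of the fingers.

play_rows(
  rows=[
    [[-0.002,0.002,-0.05,0,0,0,0.6],[-0.002,0.002,-0.095,0,0,0,0.6],[-0.002,0.002,-0.095,0,0,0,0.6],[-0.002,0.002,-0.095,0,0,0,0.6],[-0.002,0.002,-0.095,0,0,0,0.1],[-0.002,0.002,-0.095,0,0,0,0.1],[-0.002,0.002,-0.095,0,0,0,0.1],[-0.002,0.002,-0.095,0,0,0,0.1]],
  ],
)

```text
time_s: 31.15
eef_pos: [0.4649, -0.3234, 0.0229]
eef_rot: [0.998, -0.056, 0.002, 0.001]
ft_force: [-1.4, 0.2, 7.1]
width: 0.0247
gripper_force: 50.2
```

play_rows(
  rows=[
    [[0,0,0.04,0,0,0,0.1],[0,0,0.14,0,0,0,0.1],[0,0,0.24,0,0,0,0.1],[0,0,0.3,0,0,0,0.1],[0,0,0.3,0,0,0,0.1]],
  ],
)

```text
time_s: 31.65
eef_pos: [0.4664, -0.325, 0.1766]
eef_rot: [0.998, -0.057, 0.005, 0.002]
ft_force: [0.9, -0.1, -0.3]
width: 0.0252
gripper_force: 49.6
```

play_rows(
  rows=[
    [[0.42,0.87,0.01,0,0,0.093,0.1],[0.42,0.87,0.01,0,0,0.093,0.1],[0.42,0.87,0.01,0,0,0.093,0.1],[0.42,0.87,0.01,0,0,0.093,0.1],[0.42,0.87,0.01,0,0,0.093,0.1],[0.42,0.87,0.01,0,0,0.093,0.1],[0.42,0.87,0.01,0,0,0.093,0.1],[0.42,0.87,0.01,0,0,0.093,0.1]],
  ],
)

```text
time_s: 32.45
eef_pos: [0.6369, 0.04, 0.174]
eef_rot: [1.0, 0.017, -0.001, -0.0]
ft_force: [0.8, -0.0, -0.4]
width: 0.0247
gripper_force: 49.6
```

play_rows(
  rows=[
    [[0,0,0,0,0,0,0.1],[0,0,0,0,0,0,0.1],[0,0,0,0,0,0,0.1]],
  ],
)

```text
time_s: 32.75
eef_pos: [0.6361, 0.0362, 0.1741]
eef_rot: [1.0, 0.016, -0.001, 0.001]
ft_force: [0.8, -0.6, 0.0]
width: 0.0252
gripper_force: 49.6
```

```bash
python3 -c "
from h import *
st()"
```

```text
t 32.75 p [0.6361 0.0362 0.1741] ytool -88.17 ztool [-0.002 -0.001 -1.   ] w 0.0252 F [ 0.8 -0.6  0. ] j [-0.62  0.48  0.65  1.71 -0.32  1.07 -1.41]
```

play_rows(
  rows=[
    [[0.078,0.152,0,0,0,0,0.1],[0.078,0.152,0,0,0,0,0.1],[0.078,0.152,0,0,0,0,0.1],[0.078,0.152,-0.04,0,0,0,0.1],[0.078,0.152,-0.08,0,0,0,0.1],[0.078,0.152,-0.11,0,0,0,0.1],[0.078,0.152,-0.11,0,0,0,0.1],[0.078,0.152,-0.11,0,0,0,0.1]],
  ],
)

```text
time_s: 33.55
eef_pos: [0.6759, 0.1126, 0.12]
eef_rot: [1.0, 0.016, -0.0, 0.0]
ft_force: [0.6, -1.0, -0.0]
width: 0.0248
gripper_force: 49.5
```

```bash
python3 -c "
from h import *
st()"
```

```text
t 33.55 p [0.6759 0.1126 0.12  ] ytool -88.17 ztool [-0.001 -0.001 -1.   ] w 0.0248 F [ 0.6 -1.  -0. ] j [-0.65  0.62  0.59  1.61 -0.39  1.03 -1.48]
```

play_rows(
  rows=[
    [[0,0,-0.02,0,0,0,0.1],[0,0,-0.02,0,0,0,0.1],[0,0,-0.02,0,0,0,0.43],[0,0,-0.02,0,0,0,0.43],[0,0,0.015,0,0,0,0.43],[0,0,0.065,0,0,0,0.43],[0,0,0.145,0,0,0,0.43],[0,0,0.21,0,0,0,0.43]],
  ],
)

```text
time_s: 34.35
eef_pos: [0.6769, 0.1137, 0.2287]
eef_rot: [1.0, 0.017, 0.001, -0.0]
ft_force: [1.2, -0.2, -0.2]
width: 0.0366
gripper_force: 0.0
```

play_rows(
  rows=[
    [[-0.39,0.18,0.02,0,0,0.9,0.6],[-0.39,0.18,0.02,0,0,0.9,0.6],[-0.39,0.18,0.02,0,0,0.9,0.6],[-0.39,0.18,0.02,0,0,0.9,0.6],[-0.39,0.18,0.02,0,0,0.9,0.6],[-0.39,0.18,0.02,0,0,0.9,0.6],[-0.39,0.18,0.02,0,0,0.9,0.6],[-0.39,0.18,0.02,0,0,0.9,0.6]],
  ],
)

```text
time_s: 35.15
eef_pos: [0.4816, 0.204, 0.237]
eef_rot: [0.814, 0.581, 0.001, -0.0]
ft_force: [0.2, -0.4, -0.1]
width: 0.0515
gripper_force: 0.0
```

play_rows(
  rows=[
    [[0,0,0,0,0,0.14,0.6],[0,0,0,0,0,0.14,0.6],[0,0,0,0,0,0.14,0.6],[0,0,0,0,0,0.14,0.6],[0,0,0,0,0,0.14,0.6],[0,0,0,0,0,0.14,0.6],[0,0,0,0,0,0.14,0.6],[0,0,0,0,0,0.14,0.6]],
  ],
)

```text
time_s: 35.95
eef_pos: [0.4811, 0.2039, 0.235]
eef_rot: [0.747, 0.664, -0.0, 0.0]
ft_force: [0.4, 0.3, -0.5]
width: 0.051
gripper_force: 0.0
```

```bash
python3 -c "
from h import *
st();im=snap('scene','s10.png');vshift('s10.png');snap('top','t10.png')
f=lambda i,w,h:cv2.resize(i,(w,h),interpolation=cv2.INTER_CUBIC)
a=cv2.imread('pics/scene0.png')[150:250,260:415];b=cv2.imread('pics/s10.png')[150:250,260:415]
c=cv2.imread('pics/t10.png')[150:275,145:290]
cv2.imwrite('pics/v10.png',np.hstack([f(b,460,297),f(c,340,297)]))"
```

```text
t 35.95 p [0.4811 0.2039 0.235 ] ytool -6.73 ztool [-0. -0. -1.] w 0.051 F [ 0.4  0.3 -0.5] j [-0.89  0.14  0.45  1.92 -0.07  1.1  -0.53]
{'loadtip': (1.0, 1.0, 0.59), 'loadleft': (0.0, 0.75, 0.88), 'wtip': (0.25, -1.25, 0.98), 'wtright': (0.5, -1.0, 0.97), 'plate': (0.0, 0.0, 0.98), 'base': (1.0, 0.25, 0.92)}
```

View pics/v10.png

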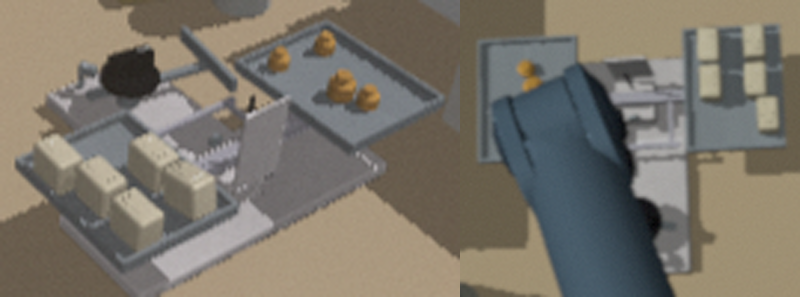

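The pan holds five bars on its floor, none stacked (right crop), and the beam has swung back about 10 mm from its stop; all four weights stand. Waiting for it to settle and measuring again.

play_rows(
  rows=[
    [[-0.01,0.004,0,0,0,0,0.6],[-0.01,0.004,0,0,0,0,0.6],[-0.01,0.004,0,0,0,0,0.6],[-0.01,0.004,0,0,0,0,0.6],[-0.01,0.004,0,0,0,0,0.6],[-0.01,0.004,0,0,0,0,0.6],[-0.01,0.004,0,0,0,0,0.6],[-0.01,0.004,0,0,0,0,0.6]],
  ],
)

```text
time_s: 36.85
eef_pos: [0.4762, 0.2059, 0.235]
eef_rot: [0.747, 0.664, -0.0, 0.0]
ft_force: [0.3, -0.4, -0.3]
width: 0.0514
gripper_force: 0.0
```

```bash
python3 -c "
from h import *
snap('scene','s11.png');vshift('s11.png')"
```

```text
{'loadtip': (1.0, 1.0, 0.59), 'loadleft': (0.0, 0.75, 0.88), 'wtip': (0.25, -1.25, 0.98), 'wtright': (0.5, -1.0, 0.97), 'plate': (0.0, 0.0, 0.98), 'base': (1.0, 0.25, 0.93)}
```

play_rows(
  rows=[
    [[0,0,0,0,0,0,0.6],[0,0,0,0,0,0,0.6],[0,0,0,0,0,0,0.6],[0,0,0,0,0,0,0.6],[0,0,0,0,0,0,0.6],[0,0,0,0,0,0,0.6],[0,0,0,0,0,0,0.6],[0,0,0,0,0,0,0.6]],
  ],
)

```text
time_s: 37.7
eef_pos: [0.4761, 0.206, 0.235]
eef_rot: [0.747, 0.664, 0.0, -0.0]
ft_force: [-0.6, 0.6, 0.0]
width: 0.0512
gripper_force: 0.0
```

```bash
python3 -c "
from h import *
st();snap('scene','s12.png');vshift('s12.png')"
```

```text
t 37.7 p [0.4761 0.206  0.235 ] ytool -6.71 ztool [ 0.  0. -1.] w 0.0512 F [-0.6  0.6  0. ] j [-0.9   0.13  0.45  1.92 -0.06  1.1  -0.54]
{'loadtip': (1.0, 1.0, 0.58), 'loadleft': (0.0, 0.75, 0.88), 'wtip': (0.25, -1.25, 0.98), 'wtright': (0.5, -1.0, 0.97), 'plate': (0.0, 0.0, 0.98), 'base': (1.0, 0.25, 0.92)}
```

Before locking I'll confirm the level in absolute terms, with sub-pixel rim edges converted to heights.

Run:
```python
from h import *
a=np.radians(2);R=np.array([[np.cos(a),-np.sin(a)],[np.sin(a),np.cos(a)]]);o=np.array([.6235,.2073])
def rim(x,y,z): return proj('scene',(*(o+R@np.array([x,y])),z))
# rim edge x=+75 (towards the camera's lower right) of both pans, columns sampled along it
for nm,y0 in(('load',-125),('wt',125)):
  A,B=rim(.075,(y0-50)/1000,.088),rim(.075,(y0+50)/1000,.088); print(nm,'expected',A.round(1),B.round(1))
  for f in('scene0','s2','s3','s7','s8','s9','s10','s12'):
    g=cv2.GaussianBlur(cv2.imread(f'pics/{f}.png',0).astype(float),(0,0),.7); res=[]
    for t in np.linspace(.1,.9,9):
        c=A+(B-A)*t; rows=np.arange(c[1]-9,c[1]+10,.25)
        p=cv2.remap(g.astype(np.float32),np.full((len(rows),1),c[0],np.float32),rows.astype(np.float32)[:,None],cv2.INTER_CUBIC)[:,0]
        d=np.gradient(p); res.append(rows[np.argmax(d)]-c[1])
    print(' ',f,np.round(res,2),'med',round(float(np.median(res)),2))
```

```text
load expected [304.  237.5] [336.7 220.4]
  scene0 [1.25 1.75 1.5  1.5  2.   1.75 1.5  2.   1.75] med 1.75
  s2 [ 0.    0.   -0.25  0.25  0.   -0.25  0.5   0.25  0.  ] med 0.0
  s3 [ 0.    0.    0.5   0.25  0.   -0.25  0.5   0.25  0.  ] med 0.0
  s7 [ 0.    0.    0.5   0.25  0.   -0.25  0.25  0.25  0.  ] med 0.0
  s8 [ 0.    0.    0.5   0.25  0.   -0.25  0.25  0.25  0.  ] med 0.0
  s9 [ 0.    0.    0.5   0.25  0.   -0.25  0.5   0.25  0.  ] med 0.0
  s10 [3.25 2.   2.75 2.5  3.   2.75 2.5  3.   3.  ] med 2.75
  s12 [3.25 2.   2.75 2.5  3.   2.75 3.25 3.   3.  ] med 3.0
wt expected [380.5 197.4] [406.6 183.7]
  scene0 [-8.   -7.75  9.75 -1.75 -8.5  -8.25 -6.   -2.5  -0.75] med -6.0
  s2 [-6.25 -5.75  9.75 -0.5  -8.75 -6.25 -3.   -0.5   1.  ] med -3.0
  s3 [-6.25 -5.75  9.75  5.75 -8.75 -6.25 -3.   -0.5   1.  ] med -3.0
  s7 [-6.25 -5.75  9.75  6.25 -8.75 -6.25 -3.   -0.5   1.  ] med -3.0
  s8 [-6.25 -5.75  9.75  6.   -8.75 -6.25 -3.   -0.5   1.  ] med -3.0
  s9 [-6.25 -5.75  9.75 -0.75 -8.75 -6.25 -3.   -0.5   1.  ] med -3.0
  s10 [-8.   -8.5   9.75 -3.75  3.   -9.   -6.75 -3.5  -2.  ] med -3.75
  s12 [-8.    9.5   9.75  2.75  3.25 -9.   -6.75 -3.5  -1.75] med -1.75
```

With four bars the beam sat on the weights' stop (load rim edge at 0.0 px). With five it has moved 3 px, which is 10 mm, onto the level height (3.0 px), so it is balanced. Two plus three units of brass also equals five bars. Now locking.

play_rows(
  rows=[
    [[-0.002,0,-0.1,0,0,-0.008,0.6],[-0.002,0,-0.2,0,0,-0.008,0.6],[-0.002,0,-0.3,0,0,-0.008,0.6],[-0.002,0,-0.34,0,0,-0.008,0.6],[-0.002,0,-0.34,0,0,-0.008,0.6],[-0.002,0,-0.34,0,0,-0.008,0.6],[-0.002,0,-0.34,0,0,-0.008,0.6]],
  ],
)

```text
time_s: 38.45
eef_pos: [0.4771, 0.2069, 0.067]
eef_rot: [0.751, 0.66, 0.002, 0.0]
ft_force: [-0.2, 0.2, 0.4]
width: 0.0511
gripper_force: 0.0
```

play_rows(
  rows=[
    [[0,0,0,0,0,0,0.3],[0,0,0,0,0,0,0],[0,0,0,0,0,0,0],[0,0,0,0,0,0,0],[0,0,0,0,0,0,0]],
  ],
  grip_force=45,
)

```text
time_s: 38.95
eef_pos: [0.4747, 0.2068, 0.066]
eef_rot: [0.752, 0.66, 0.0, -0.001]
ft_force: [-3.2, 0.7, 6.3]
width: 0.013
gripper_force: 48.9
```

```bash
python3 -c "
from h import *
st()"
```

```text
t 38.95 p [0.4747 0.2068 0.066 ] ytool -7.45 ztool [-0.001  0.001 -1.   ] w 0.013 F [-3.2  0.7  6.3] j [-0.84  0.38  0.4   2.05 -0.22  0.75 -0.43]
```

play_rows(
  rows=[
    [[0,0,-0.01,0,0,0,0],[0,0,-0.02,0,0,0,0],[0,0,-0.026,0,0,0,0],[0,0,-0.026,0,0,0,0]],
  ],
)

```text
time_s: 39.35
eef_pos: [0.4756, 0.2072, 0.0571]
eef_rot: [0.752, 0.659, -0.0, -0.002]
ft_force: [-11.4, -3.6, 33.5]
width: 0.0126
gripper_force: 52.5
```

Fully in (33 N against the stop); turning back clockwise.

play_rows(
  rows=[
    [[0.003,0.001,0.002,0,0,-0.09,0],[0.003,0.001,0.002,0,0,-0.18,0],[0.003,0.001,0.002,0,0,-0.27,0],[0.003,0.001,0.002,0,0,-0.36,0],[0.003,0.001,0.002,0,0,-0.45,0],[0.003,0.001,0.002,0,0,-0.54,0],[0.003,0.001,0.002,0,0,-0.63,0],[0.003,0.001,0.002,0,0,-0.7,0]],
  ],
)

```text
time_s: 40.15
eef_pos: [0.4759, 0.2068, 0.0571]
eef_rot: [0.986, 0.168, -0.003, -0.002]
ft_force: [-12.1, -3.2, 31.5]
width: 0.0126
gripper_force: 52.2
```

```bash
python3 -c "
from h import *
print(st()['torque'])"
```

```text
t 40.15 p [0.4759 0.2068 0.0571] ytool -70.71 ztool [-0.006  0.003 -1.   ] w 0.0126 F [-12.1  -3.2  31.5] j [-1.04  0.45  0.65  2.06 -0.4   0.76 -1.38]
[-1.04858166  2.81090645  0.04204868]
```

play_rows(
  rows=[
    [[0,0,0,0,0,-0.08,0],[0,0,0,0,0,-0.15,0],[0,0,0,0,0,-0.2,0],[0,0,0,0,0,-0.22,0],[0,0,0,0,0,-0.22,0]],
  ],
)

```text
time_s: 40.65
eef_pos: [0.4758, 0.2067, 0.0571]
eef_rot: [1.0, -0.0, -0.003, -0.001]
ft_force: [-11.0, -4.3, 35.0]
width: 0.0123
gripper_force: 52.6
```

```bash
python3 -c "
from h import *
print(st()['torque'])"
```

```text
t 40.65 p [0.4758 0.2067 0.0571] ytool -90.05 ztool [-0.006  0.002 -1.   ] w 0.0123 F [-11.   -4.3  35. ] j [-1.11  0.47  0.73  2.06 -0.45  0.78 -1.67]
[-1.01997831  2.87152721  0.59729615]
```

Against the locked end stop (0.6 N m). Letting the knob up, then releasing and retreating.

play_rows(
  rows=[
    [[0,0,0.01,0,0,0.01,0],[0,0,0.02,0,0,0.01,0],[0,0,0.03,0,0,0.01,0],[0,0,0.032,0,0,0.01,0],[0,0,0.032,0,0,0.01,0]],
  ],
)

```text
time_s: 41.15
eef_pos: [0.4742, 0.2062, 0.0668]
eef_rot: [1.0, 0.007, -0.001, 0.001]
ft_force: [1.7, 1.6, -19.0]
width: 0.0125
gripper_force: 46.5
```

play_rows(
  rows=[
    [[0,0,0,0,0,0,0.2],[0,0,0,0,0,0,0.5],[0,0,0,0,0,0,0.6],[0,0,0,0,0,0,0.6],[0,0,0.1,0,0,0,0.6],[0,0,0.2,0,0,0,0.6],[0,0,0.3,0,0,0,0.6],[0,0,0.36,0,0,0,0.6]],
  ],
)

```text
time_s: 41.95
eef_pos: [0.4791, 0.2064, 0.2536]
eef_rot: [1.0, 0.005, 0.003, -0.002]
ft_force: [0.4, 0.9, 0.8]
width: 0.051
gripper_force: 0.0
```

play_rows(
  rows=[
    [[-0.06,-0.5,0.05,0,0,0,0.6],[-0.06,-0.5,0.05,0,0,0,0.6],[-0.06,-0.5,0.05,0,0,0,0.6],[-0.06,-0.5,0.05,0,0,0,0.6],[-0.06,-0.5,0.05,0,0,0,0.6],[-0.06,-0.5,0.05,0,0,0,0.6],[-0.06,-0.5,0.05,0,0,0,0.6],[-0.06,-0.5,0.05,0,0,0,0.6]],
  ],
)

```text
time_s: 42.75
eef_pos: [0.4468, -0.0426, 0.2742]
eef_rot: [1.0, 0.006, 0.0, -0.001]
ft_force: [-1.0, 0.8, -0.1]
width: 0.0514
gripper_force: 0.0
```

play_rows(
  rows=[
    [[0,0,0,0,0,0,0.6],[0,0,0,0,0,0,0.6],[0,0,0,0,0,0,0.6],[0,0,0,0,0,0,0.6],[0,0,0,0,0,0,0.6],[0,0,0,0,0,0,0.6],[0,0,0,0,0,0,0.6],[0,0,0,0,0,0,0.6]],
  ],
)

```text
time_s: 43.55
eef_pos: [0.4466, -0.0436, 0.274]
eef_rot: [1.0, 0.006, 0.0, -0.0]
ft_force: [-0.3, -0.3, 0.1]
width: 0.0511
gripper_force: 0.0
```

```bash
python3 -c "
from h import *
st();snap('scene','s20.png');snap('top','t20.png');vshift('s20.png')
f=lambda i,w,h:cv2.resize(i,(w,h),interpolation=cv2.INTER_CUBIC)
b=cv2.imread('pics/s20.png')[145:250,255:415];c=cv2.imread('pics/t20.png')[150:275,145:290]
d=cv2.imread('pics/s20.png')[180:360,60:300]
cv2.imwrite('pics/v20.png',np.vstack([np.hstack([f(b,460,300),f(c,340,300)]),np.hstack([f(d,400,300),f(cv2.imread('pics/t20.png'),400,300)])]))"
```

```text
t 43.55 p [ 0.4466 -0.0436  0.274 ] ytool -89.34 ztool [ 0.  0. -1.] w 0.0511 F [-0.3 -0.3  0.1] j [-1.16 -0.21  1.07  2.04  0.2   1.21 -1.73]
{'loadtip': (1.0, 1.0, 0.58), 'loadleft': (0.0, 0.75, 0.88), 'wtip': (0.25, -1.25, 0.98), 'wtright': (0.5, -1.0, 0.98), 'plate': (0.0, 0.0, 0.98), 'base': (1.0, 0.25, 0.92)}
```

View pics/v20.png

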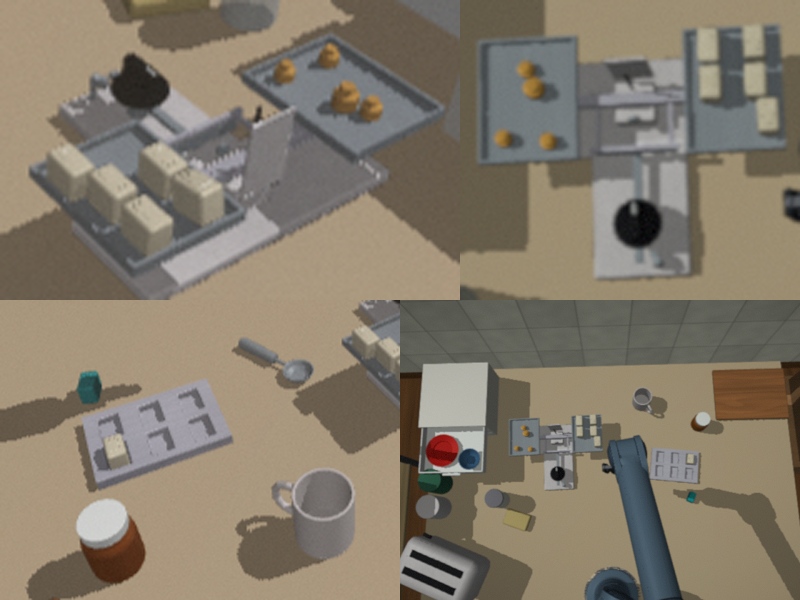

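The final view shows the knob turned back with its T-arm under the beam, the beam level, five bars on the pan floor, one spare in its cavity and everything else untouched. Handing in.

```bash
python3 -c "
from plant import *
print(finish_job())"
```

```text
the job is handed in; nothing more can be done
None
```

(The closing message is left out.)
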